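Turn an excavated floor tile over on the turning bench

TASK

Turn the clay tile over so that its glazed face looks up: slide it along the two rails of the turning bench until its edge meets the foot of the upright hinged board, lever its free edge up until the tile leans against the board, then swing the board down flat with the tile lying on it. Be gentle, never letting the tile drop or the board slam, let go of everything, and leave the jar and the scale bar where they stand.

Things in the scene. Friction and masses are not known exactly. Their poses are not given: they have to be found in the camera images.
- bench: Fixed plywood turning bench. Origin: on the table (z = 0) under the middle of the board's hinge line; x along the hinge, y from the board along the two rails to their open end, z up. Rails: tops 60 mm above the table, 27 mm wide (58 to 85 mm either side of the middle), from y = -4 to 130 mm. Lower rails, 49 mm high, at y = -35 to -205 mm, underlie the board when it is down.
- channel (a point): Point on the table in the middle of the rails' open end (bench y = 130 mm), axes as the bench's. The channel between the rails is 116 mm wide, open at this end and down to the table (only a 12 mm high cross bar near the board), so fingers reach under the tile from here.
- tile: Loose terracotta tile, 160 (its x) x 140 (its y) x 16 mm thick, 0.44 to 0.66 kg, on the rails, glazed white and blue face down, ribbed red back up. Origin: centre of the glazed face; z from glaze to back. Its x is roughly the bench's x. Its centre starts 90 to 113 mm from the hinge line; pushed home it is 70 mm from it and the free edge stands 10 mm past the rail ends.
- board (a joint): Angle of the hinged board: 0 = leaning 0.262 rad (15 degrees) back from upright, away from the tile; grows as it swings away and down; 1.309 = flat, its face level with the rail tops. Starts at 0 to 0.12. Stiff hinge (0.95 N m friction, some damping): it stays where it is left, also under the tile; 5 to 8 N at the blue band turns it.
- board_face (a point): Middle of the hinge line on the board's front face, 60 mm above the table. Axes turn with the board: x along the hinge, z up the face, y out of it towards the tile. Board: 180 mm wide, 205 mm long from the hinge, 10 mm thick; a toe 90 mm wide and 16 mm long continues its face below the hinge line, between the rails.
- board_tab (a point): Middle of the blue band on the board's front face, 185 mm from the hinge line. The band covers 155 to 203 mm from the hinge and stays free beyond the 140 mm long tile, to push the board over and down.
- jar: Closed glass jar, 64 mm diameter, 85 mm high, origin centre of its underside. Leave alone.
- scale_bar: Flat black and white scale bar 160 x 24 x 6 mm, origin centre of its underside. Leave alone.
There are look-alikes about, which are no part of the job. Leave any grey or turquoise look-alike of the tile alone.

How it is judged:
On the way, in this order (a step that is already met when the one before it is completed fails the run):
1. the tile, still lying flat on the rails, has been slid up to the foot of the board (within 6 mm) (y of tile in the frame of bench below 0.076 m and angle between tile's own z axis and vertical below 0.12 rad), for 0.1 s.
2. the tile has been levered up past upright and leans against the board (angle between tile's own z axis and vertical above 1.65 rad and value of joint board below 0.7 rad), for 0.2 s.
At the end, for the whole second after the job is handed in: The board is down flat (joint above 1.23 rad) and the tile lies still on it, glazed face up and level to 0.14 rad, its centre 50 to 100 mm from the hinge line and within 30 mm of the board's middle (value of joint board above 1.23 rad and angle between tile's own z axis and vertical above 3 rad and z of tile in the frame of board_face between 0.05 and 0.1 m and x of tile in the frame of board_face between -0.03 and 0.03 m and y of tile in the frame of board_face between 0.01 and 0.022 m and linear speed of tile below 0.02 m/s); the robot touches nothing.
It fails at once if the tile is dropped or flung (turning faster than 6 rad/s) (angular speed of tile above 6 rad/s).
It fails at once if the tile falls off the bench (height (world z) of tile below 0.045 m).
It fails at once if the board slams (faster than 3 rad/s) (velocity of joint board above 3 rad/s).
It fails at once if the jar or the scale bar is disturbed (moved more than 30 mm) (distance of any of jar, scale_bar from where it was at the start of the episode above 0.03 m).
It also fails if it takes over 67 s, if anything falls off the work surface, if the arm or the gripper's body presses on something with over 40 N, if the wrist force passes 120 N, or if a joint passes its speed limit or range.

ROBOT

A 6-joint arm with a two-finger parallel gripper is mounted at the origin on the work surface. World frame = base frame: x ahead of the robot, y to its left, z up, the work surface at z = 0. Lengths are in m, angles in rad, forces in N, time in s.
With the tool pointing down it reaches from about 0.4 to 0.825 m from the base axis. Payload 7 kg.
Tool frame: the origin (TCP) lies on the mounting face of the last link; the fingertips stand 173 mm ahead of it and the grasp point (between the pads) lies 155 mm ahead of it; z points along the fingers, x is the direction in which the jaws open and shut, and the axes are right-handed (so a half turn about z gives the same grasp; the last joint's range is limited). The gripper opens to 85 mm and grips with 20 to 120 N. Pads are 22 mm wide; open, the fingers measure 114 mm over their backs; the gripper's body (76 mm by 85 mm) begins 54 mm behind the grasp point. The pads swing forward as they close: fully open they stand 13 mm farther back than shut.
Start: joints at [1.602, 0.359, 0.012, 0, -1.224, -0.288], TCP at [0.171, 0.653, 0.405] pointing down, gripper open.
Joint ranges: [-3.07, 3.07], [-1.43, 2.12], [-1.02, 1.25], [-3.03, 1.67], [-3.05, -0], [-3.03, 3.03]. Speed limits (rad/s): [2.39, 2.39, 3.01, 3.14, 3.14, 3.14].

INTERFACE

Orientations are given as a unit quaternion [w, x, y, z].
In Python, from rig import monitor, camera, manip gives the robot as it stands.
- The arm moves only by the tool apply_moves, never from a script. Its argument "steps" is a list of rows, each an object of numbers: "tx", "ty", "tz": the shift along the tool's x, y, z in m; "ax", "ay", "az": the turn, a rotation vector about the tool's x, y, z in degrees; "jaw": the opening, from -1 (shut) to 1 (fully open), so that 0 is half open. A call has 1 to 12 rows; each row shifts and turns the commanded pose from where the row before left it, along the tool's axes as they then stand; what a row does not reach is not made up. A row lasts 1/8 s, in which the tool goes at most 62.5 mm and 10.7 degrees, less where a joint would pass 70% of its speed; a pose out of reach is approached as far as the arm can. A call with a gripper value outside its range is refused whole. The fingers move at their own pace and stop on an object; the grip force is fixed at half the most. Time passes only in rows, so rows that do not move let the fingers close. It gives the time, the measured TCP pose, the force and the opening at its end, in the units of the state.
- monitor.sense(): the state, without advancing time (a new reading comes with each control period).
- camera(name): name is "scene" or "top" or "wrist"; returns a dict with "pixels" (420x560x3 uint8, red, green, blue), "vertical_fov" (degrees; the focal length in pixels is half the picture's height over the tangent of half this angle, whatever the lens; pixels are square), "cx", "cy" (the principal point, pixels), "dist_coeffs" ([k1, k2, p1, p2, k3] as OpenCV has them; the pictures are not rectified), "rvec" (rotation vector, rad) and "tvec" (3), from world to camera coordinates, as OpenCV has them. Camera axes: x right, y down, z forward; pixel columns grow to the right and rows downward; lengths in m; the calibration is good to about 2 mm. A picture is of the moment at which its call begins. There is no depth.
- manip.job_done(): hands the job in, once; it reports no verdict.
The state is a dict: "t": time; "q": joint angles; "qd": joint speeds; "joint_efforts": joint torques, N m; "position": TCP position; "tool_rot": TCP orientation; "wrist_force": force on the tool from outside, world axes, zero at the start; "torque": the same for the moment, N m; "opening": finger opening in m.
Only numpy, scipy, OpenCV 4.12 (cv2) and the standard library are available. Lean on these libraries where they do the work, as an engineer would, in place of code of your own. Each camera call takes 0.05 s, during which the arm holds its last target.

## Working session

There is one attempt and no reset: what is moved stays moved. The work goes in short steps, Python scripts to look and compute and a tool call to move; the robot and the scene stay as the last step left them, time stands still between calls to the robot, and variables do not carry over. Pictures are saved under pics/ and viewed, and the job is handed in when it is done.

Besides the shell and the picture viewer there is one more tool, called in YAML: its name, and indented under it one key for each argument. apply_moves: Moves the arm, as the interface text tells. Its arguments: {"type":"object","properties":{"steps":{"type":"array"}},"required":["steps"]}

```bash
ls; mkdir -p pics; cat > h.py <<'E'
import numpy as np, cv2
from rig import monitor, camera, manip
def K(c):
    f=210/np.tan(np.radians(c["vertical_fov"]/2)); return np.array([[f,0,c["cx"]],[0,f,c["cy"]],[0,0,1.]])
def save(c,n): cv2.imwrite("pics/"+n+".png",cv2.cvtColor(np.array(c["pixels"]),cv2.COLOR_RGB2BGR))
def ray(c,uv,z):
    uv=np.array(uv,float).reshape(-1,1,2)
    p=cv2.undistortPoints(uv,K(c),np.array(c["dist_coeffs"],float),criteria=(3,50,1e-9)).reshape(-1,2) if False else cv2.undistortPoints(uv,K(c),np.array(c["dist_coeffs"],float)).reshape(-1,2)
    R=cv2.Rodrigues(np.array(c["rvec"],float))[0]; t=np.array(c["tvec"],float).ravel()
    o=-R.T@t; d=np.c_[p,np.ones(len(p))]@R
    z=np.broadcast_to(z,(len(p),))
    return o+d*((z-o[2])/d[:,2])[:,None]
def proj(c,P):
    return cv2.projectPoints(np.array(P,float).reshape(-1,1,3),np.array(c["rvec"],float),np.array(c["tvec"],float),K(c),np.array(c["dist_coeffs"],float))[0].reshape(-1,2)
E
python3 - <<'E'
from h import *
for n in ["scene","top","wrist"]:
    c=camera(n); save(c,n+"0")
    R=cv2.Rodrigues(np.array(c["rvec"],float))[0]; print(n,-R.T@np.array(c["tvec"]).ravel(),R[2],c["vertical_fov"],c["dist_coeffs"])
print(monitor.sense())
E
```

```text
pics
scene [1.05928227 0.43894773 0.91487102] [-0.51338161 -0.42896265 -0.7432566 ] 50.02554834095016 [-0.12250634  0.          0.          0.          0.        ]
top [0.36171778 0.02663686 1.14616887] [ 0.14776886 -0.01569209 -0.98889743] 57.31325826012373 [-0.0961002  0.         0.         0.         0.       ]
wrist [0.24768654 0.63346177 0.37311511] [-0.29555742  0.07645548 -0.95226066] 61.04065772346871 [0.00840791 0.         0.         0.         0.        ]
{'t': 0.15, 'q': array([ 1.60211664e+00,  3.59239407e-01,  1.12800723e-02, -2.49965082e-04,
       -1.22410274e+00, -2.88107316e-01]), 'qd': array([-0.00020835, -0.00096046,  0.00128926,  0.00157836, -0.00081675,
        0.001063  ]), 'joint_efforts': array([-9.28387999e-04, -5.83879781e+01,  2.93651891e+01,  6.94049880e+00,
       -4.26491795e-03,  3.10853103e-07]), 'position': array([0.17139655, 0.65273463, 0.40397326]), 'tool_rot': array([-4.65900541e-04, -6.10714000e-01,  7.91850994e-01, -4.44158167e-04]), 'wrist_force': array([-0.57019249,  0.27446606, -0.2134951 ]), 'torque': array([-0.01907415,  0.03601215, -0.02536611]), 'opening': 0.08556498561331402}
```

View pics/scene0.png

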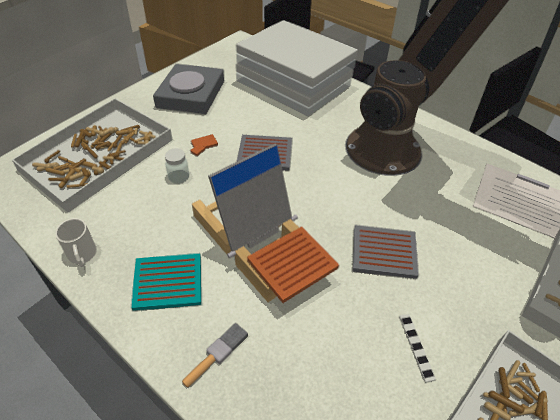

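View pics/top0.png

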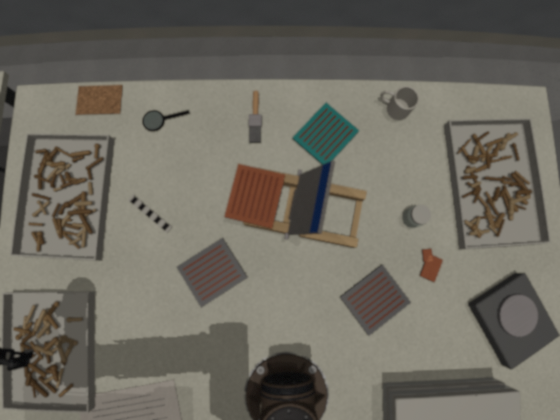

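View pics/wrist0.png

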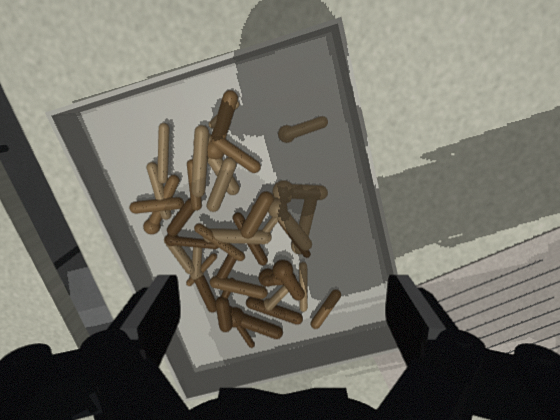

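The scene view shows the red tile at about (292,264), on the rails, with the blue-banded board behind it at (250,170). In the top view the tile is at (255,197), the hinge near (292,210) and the board leans to the right, towards -y.

```bash
python3 - <<'E'
import cv2
a=cv2.imread("pics/top0.png")[140:270,210:390]; cv2.imwrite("pics/topz.png",cv2.resize(a,None,fx=4.4,fy=4.4,interpolation=2))
a=cv2.imread("pics/scene0.png")[130:320,180:350]; cv2.imwrite("pics/scenez.png",cv2.resize(a,None,fx=3.1,fy=3.1,interpolation=2))
import numpy as np
from h import *
for n,c in [("top",camera("top")),("scene",camera("scene"))]:
    im=np.array(c["pixels"]); h=cv2.cvtColor(im,cv2.COLOR_RGB2HSV)
    m=((h[...,0]<=10)&(h[...,1]>130)&(h[...,2]>60)).astype(np.uint8)
    m=cv2.morphologyEx(m,cv2.MORPH_CLOSE,np.ones((7,7)))
    ct=max(cv2.findContours(m,0,1)[0],key=cv2.contourArea); r=cv2.minAreaRect(ct); b=cv2.boxPoints(r)
    ap=cv2.approxPolyDP(cv2.convexHull(ct),4,True).reshape(-1,2)
    print(n,r,ap.tolist()); print(ray(c,ap,0.076).round(4)); print("ctr",ray(c,[r[0]],0.076))
E
```

```text
top ((254.61767578125, 195.5294189453125), (47.53697967529297, 54.085445404052734), 14.03624439239502) [[239, 165], [283, 175], [271, 226], [226, 216]]
[[0.655  0.132  0.076 ]
 [0.6251 0.0059 0.076 ]
 [0.4787 0.0404 0.076 ]
 [0.5075 0.1668 0.076 ]]
ctr [[0.56566563 0.08664849 0.076     ]]
scene ((292.77618408203125, 261.9295959472656), (58.04131317138672, 73.24260711669922), 57.2647705078125) [[301, 227], [337, 267], [283, 302], [248, 257]]
[[0.479  0.0397 0.076 ]
 [0.5174 0.1746 0.076 ]
 [0.6671 0.1405 0.076 ]
 [0.6296 0.0042 0.076 ]]
ctr [[0.57249271 0.09014164 0.076     ]]
```

View pics/topz.png

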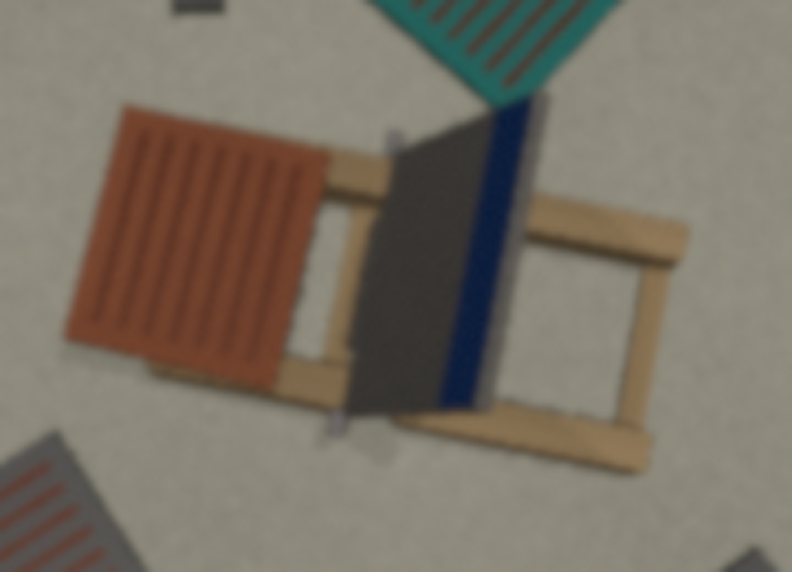

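View pics/scenez.png

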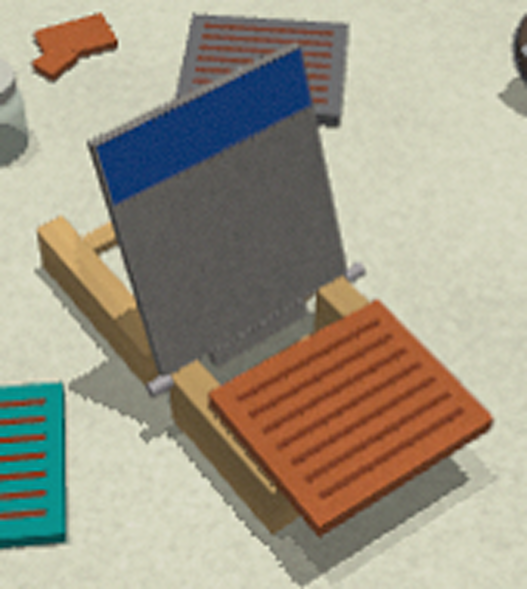

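```bash
python3 - <<'E'
from h import *
c=camera("top"); s=camera("scene")
def tz(p): return [(210+(u+.5)/4.4-.5,140+(v+.5)/4.4-.5) for u,v in p]
def sz(p): return [(180+(u+.5)/3.1-.5,130+(v+.5)/3.1-.5) for u,v in p]
P=ray(c,tz([(690,226),(648,470),(530,193)]),0.049); print("lower ends",P.round(4))
d=P[0]-P[1]; print(np.linalg.norm(d),np.degrees(np.arctan2(d[1],d[0])))
th=np.arctan2(d[1],d[0]); bx=np.array([np.cos(th),np.sin(th)]); by=np.array([-np.sin(th),np.cos(th)])
print("origin", (P[0]+P[1])[:2]/2+.205*by)
print("rail outer +x side",ray(c,tz([(328,148),(392,157)]),.06).round(4))
print("rail inner +x",ray(c,tz([(330,192),(380,203)]),.06).round(4))
print("pins top",ray(c,tz([(395,140),(333,425)]),.055).round(4))
print("pins scene",ray(s,sz([(160,385),(355,270)]),.055).round(4))
print("toe/hinge bottom corners of board scene",ray(s,sz([(160,376),(347,265)]),.06).round(4))
print("scene rail + inner/outer near board",ray(s,sz([(172,388),(193,362),(320,287),(338,278)]),.06).round(4))
E
```

```text
lower ends [[ 0.5836 -0.2392  0.049 ]
 [ 0.4215 -0.2053  0.049 ]
 [ 0.6061 -0.1324  0.049 ]]
0.16555287453122666 -11.809316733229055
origin [ 0.54448859 -0.02160231]
rail outer +x side [[ 0.6343  0.0022  0.06  ]
 [ 0.6281 -0.04    0.06  ]]
rail inner +x [[ 0.6045  0.0011  0.06  ]
 [ 0.5971 -0.0317  0.06  ]]
pins top [[ 6.409e-01 -4.250e-02  5.500e-02]
 [ 4.517e-01  1.000e-04  5.500e-02]]
pins scene [[ 0.6383 -0.0426  0.055 ]
 [ 0.4494 -0.0044  0.055 ]]
toe/hinge bottom corners of board scene [[ 0.6347 -0.0458  0.06  ]
 [ 0.453  -0.0102  0.06  ]]
scene rail + inner/outer near board [[ 0.6368 -0.031   0.06  ]
 [ 0.6083 -0.0361  0.06  ]
 [ 0.4857 -0.0116  0.06  ]
 [ 0.4687 -0.0068  0.06  ]]
```

```bash
cat >> h.py <<'E'
from scipy.spatial.transform import Rotation as Ro
TH=np.radians(-12.2); BX=np.array([np.cos(TH),np.sin(TH),0]); BY=np.array([-np.sin(TH),np.cos(TH),0]); Z=np.array([0,0,1.]); BO=np.array([.5445,-.0225,0])
def B(x,y,z): return BO+BX*x+BY*y+Z*z
def Rt(beta,s=1):  # tool pointing -by tilted beta deg down, x_t = s*bx
    b=np.radians(beta); z=-BY*np.cos(b)-Z*np.sin(b); x=s*BX; return np.c_[x,np.cross(z,x),z]
def Rcur(st): q=st["tool_rot"]; return Ro.from_quat([q[1],q[2],q[3],q[0]]).as_matrix()
def tip(st): return np.array(st["position"])+Rcur(st)[:,2]*.173
def bench(p): p=np.array(p)-BO; return np.array([p@BX,p@BY,p[2]])
def move(st,target_tip,R,L=.173):
    R0=Rcur(st); tcp=np.array(target_tip)-R[:,2]*L
    print("trans tool(mm, in current axes)",(R0.T@(tcp-st["position"])*1000).round(1),"rot(deg)",np.degrees(Ro.from_matrix(R0.T@R).as_rotvec()).round(2),"tcp",tcp.round(3))
E
python3 - <<'E'
from h import *
st=monitor.sense(); q=st["q"]
def A(q1,ph,s4): return Ro.from_euler('z',q1)*Ro.from_euler('y',ph)
R0=None
s6=-1
def fk(q1,ph,q4,q5,q6,s4): return (A(q1,ph,s4)*Ro.from_euler('x',s4*q4)*Ro.from_euler('y',-q5)*Ro.from_euler('x',s6*q6)).as_matrix()
T=fk(q[0],q[1]-q[2],q[3],q[4],q[5],-1).T@Rcur(st); print(T.round(3))
for beta in (25,30,45,90):
  for s in (1,-1):
    R=Rt(beta,s); p=B(0,.13,.05)-R[:,2]*.25; q1=np.arctan2(p[1],p[0])
    for ph in (.5,.9):
      for s4 in (-1,1):
        M=A(q1,ph,s4).as_matrix().T@R@T.T
        e=Ro.from_matrix(M).as_euler('XYX')
        a,b,c=e # b>=0 -> -q5=b
        print(beta,s,ph,s4,"q1 %.2f q4 %.2f q5 %.2f q6 %.2f"%(q1,s4*a,-b,s6*c), p[:2].round(2))
E
```

```text
[[ 0. -0.  1.]
 [-0.  1.  0.]
 [-1. -0.  0.]]
25 1 0.5 -1 q1 0.48 q4 0.82 q5 -1.88 q6 2.36 [0.62 0.33]
25 1 0.5 1 q1 0.48 q4 -0.82 q5 -1.88 q6 2.36 [0.62 0.33]
25 1 0.9 -1 q1 0.48 q4 0.77 q5 -1.60 q6 2.07 [0.62 0.33]
25 1 0.9 1 q1 0.48 q4 -0.77 q5 -1.60 q6 2.07 [0.62 0.33]
25 -1 0.5 -1 q1 0.48 q4 0.82 q5 -1.88 q6 -0.79 [0.62 0.33]
25 -1 0.5 1 q1 0.48 q4 -0.82 q5 -1.88 q6 -0.79 [0.62 0.33]
25 -1 0.9 -1 q1 0.48 q4 0.77 q5 -1.60 q6 -1.07 [0.62 0.33]
25 -1 0.9 1 q1 0.48 q4 -0.77 q5 -1.60 q6 -1.07 [0.62 0.33]
30 1 0.5 -1 q1 0.47 q4 0.76 q5 -1.81 q6 2.35 [0.62 0.32]
30 1 0.5 1 q1 0.47 q4 -0.76 q5 -1.81 q6 2.35 [0.62 0.32]
30 1 0.9 -1 q1 0.47 q4 0.74 q5 -1.52 q6 2.07 [0.62 0.32]
30 1 0.9 1 q1 0.47 q4 -0.74 q5 -1.52 q6 2.07 [0.62 0.32]
30 -1 0.5 -1 q1 0.47 q4 0.76 q5 -1.81 q6 -0.80 [0.62 0.32]
30 -1 0.5 1 q1 0.47 q4 -0.76 q5 -1.81 q6 -0.80 [0.62 0.32]
30 -1 0.9 -1 q1 0.47 q4 0.74 q5 -1.52 q6 -1.07 [0.62 0.32]
30 -1 0.9 1 q1 0.47 q4 -0.74 q5 -1.52 q6 -1.07 [0.62 0.32]
45 1 0.5 -1 q1 0.43 q4 0.60 q5 -1.60 q6 2.35 [0.61 0.28]
45 1 0.5 1 q1 0.43 q4 -0.60 q5 -1.60 q6 2.35 [0.61 0.28]
45 1 0.9 -1 q1 0.43 q4 0.63 q5 -1.28 q6 2.12 [0.61 0.28]
45 1 0.9 1 q1 0.43 q4 -0.63 q5 -1.28 q6 2.12 [0.61 0.28]
45 -1 0.5 -1 q1 0.43 q4 0.60 q5 -1.60 q6 -0.79 [0.61 0.28]
45 -1 0.5 1 q1 0.43 q4 -0.60 q5 -1.60 q6 -0.79 [0.61 0.28]
45 -1 0.9 -1 q1 0.43 q4 0.63 q5 -1.28 q6 -1.02 [0.61 0.28]
45 -1 0.9 1 q1 0.43 q4 -0.63 q5 -1.28 q6 -1.02 [0.61 0.28]
90 1 0.5 -1 q1 0.18 q4 -0.00 q5 -1.07 q6 2.75 [0.57 0.1 ]
90 1 0.5 1 q1 0.18 q4 0.00 q5 -1.07 q6 2.75 [0.57 0.1 ]
90 1 0.9 -1 q1 0.18 q4 0.00 q5 -0.67 q6 2.75 [0.57 0.1 ]
90 1 0.9 1 q1 0.18 q4 -0.00 q5 -0.67 q6 2.75 [0.57 0.1 ]
90 -1 0.5 -1 q1 0.18 q4 0.00 q5 -1.07 q6 -0.39 [0.57 0.1 ]
90 -1 0.5 1 q1 0.18 q4 -0.00 q5 -1.07 q6 -0.39 [0.57 0.1 ]
90 -1 0.9 -1 q1 0.18 q4 0.00 q5 -0.67 q6 -0.39 [0.57 0.1 ]
90 -1 0.9 1 q1 0.18 q4 -0.00 q5 -0.67 q6 -0.39 [0.57 0.1 ]
```

```bash
python3 - <<'E'
from h import *
st=monitor.sense()
R=Rt(30,-1); move(st,B(0,.225,.16),R)
z=np.array([0,0,-1.]);Rd=np.c_[-BX,np.cross(z,-BX),z]
R0=Rcur(st); print(np.degrees(Ro.from_matrix(R0.T@Rd).as_rotvec()),np.degrees(Ro.from_matrix(Rd.T@R).as_rotvec()))
c=camera("top"); print(ray(c,[[131,199],[169,229]],0.006))
E
```

```text
trans tool(mm, in current axes) [ 183.8 -515.9  158.1] rot(deg) [47.46 45.42 78.71] tcp [0.624 0.344 0.246]
[-2.08965548e-02 -1.71687697e-02  8.74830966e+01] [ 6.00000000e+01  9.47819184e-17 -3.60348263e-17]
[[0.57015377 0.46757631 0.006     ]
 [0.47833026 0.34668489 0.006     ]]
```

apply_moves:
  steps:
    - {"tx": 0.0153,"ty": -0.043,"tz": 0.005,"jaw": -1}
    - {"tx": 0.0153,"ty": -0.043,"tz": 0.005,"jaw": -1}
    - {"tx": 0.0153,"ty": -0.043,"tz": 0.005,"jaw": -1}
    - {"tx": 0.0153,"ty": -0.043,"tz": 0.005,"jaw": -1}
    - {"tx": 0.0153,"ty": -0.043,"tz": 0.005,"jaw": -1}
    - {"tx": 0.0153,"ty": -0.043,"tz": 0.005,"jaw": -1}
    - {"tx": 0.0153,"ty": -0.043,"tz": 0.005,"jaw": -1}
    - {"tx": 0.0153,"ty": -0.043,"tz": 0.005,"jaw": -1}
    - {"tx": 0.0153,"ty": -0.043,"tz": 0.005,"jaw": -1}
    - {"tx": 0.0153,"ty": -0.043,"tz": 0.005,"jaw": -1}
    - {"tx": 0.0153,"ty": -0.043,"tz": 0.005,"jaw": -1}
    - {"tx": 0.0153,"ty": -0.043,"tz": 0.005,"jaw": -1}

```text
schema error: expected keys tx, ty, tz, ax, ay, az, jaw
```

apply_moves:
  steps:
    - {"az": 9.7,"jaw": -1}
    - {"az": 9.7,"jaw": -1}
    - {"az": 9.7,"jaw": -1}
    - {"az": 9.7,"jaw": -1}
    - {"az": 9.7,"jaw": -1}
    - {"az": 9.7,"jaw": -1}
    - {"az": 9.7,"jaw": -1}
    - {"az": 9.7,"jaw": -1}
    - {"az": 9.9,"jaw": -1}
    - {"ax": 10,"jaw": -1}
    - {"ax": 10,"jaw": -1}
    - {"ax": 10,"jaw": -1}

```text
schema error: expected keys tx, ty, tz, ax, ay, az, jaw
```

apply_moves:
  steps:
    - {"ax": 10,"jaw": -1}
    - {"ax": 10,"jaw": -1}
    - {"ax": 10,"jaw": -1}
    - {"jaw": -1}

```text
schema error: expected keys tx, ty, tz, ax, ay, az, jaw
```

```bash
python3 - <<'E'
from h import *
st=monitor.sense(); print(st["q"].round(2),st["opening"],tip(st),bench(tip(st)),st["wrist_force"],st["t"])
R=Rt(30,-1); move(st,B(0,.20,.0605),R)
E
```

```text
[ 1.6   0.36  0.01 -0.   -1.22 -0.29] 0.08556004268615282 [0.17140813 0.65279036 0.23157615] [-0.50737152  0.58119597  0.23157615] [1.10538808 0.28836151 0.40233794] 0.4
trans tool(mm, in current axes) [ 208.9 -517.   257.6] rot(deg) [47.47 45.43 78.71] tcp [0.618 0.319 0.147]
```

All keys are required in each row.

apply_moves:
  steps:
    - {"tx": 0.0153,"ty": -0.043,"tz": 0.005,"ax": 0,"ay": 0,"az": 0,"jaw": -1}
    - {"tx": 0.0153,"ty": -0.043,"tz": 0.005,"ax": 0,"ay": 0,"az": 0,"jaw": -1}
    - {"tx": 0.0153,"ty": -0.043,"tz": 0.005,"ax": 0,"ay": 0,"az": 0,"jaw": -1}
    - {"tx": 0.0153,"ty": -0.043,"tz": 0.005,"ax": 0,"ay": 0,"az": 0,"jaw": -1}
    - {"tx": 0.0153,"ty": -0.043,"tz": 0.005,"ax": 0,"ay": 0,"az": 0,"jaw": -1}
    - {"tx": 0.0153,"ty": -0.043,"tz": 0.005,"ax": 0,"ay": 0,"az": 0,"jaw": -1}
    - {"tx": 0.0153,"ty": -0.043,"tz": 0.005,"ax": 0,"ay": 0,"az": 0,"jaw": -1}
    - {"tx": 0.0153,"ty": -0.043,"tz": 0.005,"ax": 0,"ay": 0,"az": 0,"jaw": -1}
    - {"tx": 0.0153,"ty": -0.043,"tz": 0.005,"ax": 0,"ay": 0,"az": 0,"jaw": -1}
    - {"tx": 0.0153,"ty": -0.043,"tz": 0.005,"ax": 0,"ay": 0,"az": 0,"jaw": -1}
    - {"tx": 0.0153,"ty": -0.043,"tz": 0.005,"ax": 0,"ay": 0,"az": 0,"jaw": -1}
    - {"tx": 0.0153,"ty": -0.043,"tz": 0.005,"ax": 0,"ay": 0,"az": 0,"jaw": -1}

```text
t: 1.9
position: [0.6251, 0.3433, 0.3446]
tool_rot: [0.0, -0.611, 0.792, 0.0]
wrist_force: [0.7, 0.6, 0.2]
opening: 0.0
```

apply_moves:
  steps:
    - {"tx": 0,"ty": 0,"tz": 0,"ax": 0,"ay": 0,"az": 9.7,"jaw": -1}
    - {"tx": 0,"ty": 0,"tz": 0,"ax": 0,"ay": 0,"az": 9.7,"jaw": -1}
    - {"tx": 0,"ty": 0,"tz": 0,"ax": 0,"ay": 0,"az": 9.7,"jaw": -1}
    - {"tx": 0,"ty": 0,"tz": 0,"ax": 0,"ay": 0,"az": 9.7,"jaw": -1}
    - {"tx": 0,"ty": 0,"tz": 0,"ax": 0,"ay": 0,"az": 9.7,"jaw": -1}
    - {"tx": 0,"ty": 0,"tz": 0,"ax": 0,"ay": 0,"az": 9.7,"jaw": -1}
    - {"tx": 0,"ty": 0,"tz": 0,"ax": 0,"ay": 0,"az": 9.7,"jaw": -1}
    - {"tx": 0,"ty": 0,"tz": 0,"ax": 0,"ay": 0,"az": 9.7,"jaw": -1}
    - {"tx": 0,"ty": 0,"tz": 0,"ax": 0,"ay": 0,"az": 9.9,"jaw": -1}
    - {"tx": 0,"ty": 0,"tz": 0,"ax": 10,"ay": 0,"az": 0,"jaw": -1}
    - {"tx": 0,"ty": 0,"tz": 0,"ax": 10,"ay": 0,"az": 0,"jaw": -1}
    - {"tx": 0,"ty": 0,"tz": 0,"ax": 10,"ay": 0,"az": 0,"jaw": -1}

```text
t: 3.4
position: [0.624, 0.3443, 0.3453]
tool_rot: [-0.027, 0.103, 0.96, -0.26]
wrist_force: [0.5, 0.4, -0.9]
opening: -0.0001
```

apply_moves:
  steps:
    - {"tx": 0,"ty": 0,"tz": 0,"ax": 10,"ay": 0,"az": 0,"jaw": -1}
    - {"tx": 0,"ty": 0,"tz": 0,"ax": 10,"ay": 0,"az": 0,"jaw": -1}
    - {"tx": 0,"ty": 0,"tz": 0,"ax": 10,"ay": 0,"az": 0,"jaw": -1}
    - {"tx": 0,"ty": 0,"tz": 0,"ax": 0,"ay": 0,"az": 0,"jaw": -1}

```text
t: 3.9
position: [0.6238, 0.3447, 0.3416]
tool_rot: [-0.054, 0.091, 0.86, -0.499]
wrist_force: [0.0, -0.2, 0.1]
opening: 0.0001
```

```bash
python3 - <<'E'
from h import *
st=monitor.sense(); print(st["q"].round(2),st["opening"],tip(st),bench(tip(st)),st["wrist_force"],st["t"])
R=Rt(30,-1); move(st,B(0,.20,.0605),R)
E
```

```text
[ 0.87  0.72  0.08  0.44 -1.9  -1.16] 9.146296888415873e-05 [0.59189274 0.19799381 0.25567045] [-0.0002734   0.22552941  0.25567045] [ 0.03073206 -0.18425015  0.07882064] 3.9
trans tool(mm, in current axes) [ -0.6 156.1 119.1] rot(deg) [-0.21 -0.06  0.14] tcp [0.618 0.319 0.147]
```

apply_moves:
  steps:
    - {"tx": 0,"ty": 0.026,"tz": 0.0198,"ax": 0,"ay": 0,"az": 0,"jaw": -1}
    - {"tx": 0,"ty": 0.026,"tz": 0.0198,"ax": 0,"ay": 0,"az": 0,"jaw": -1}
    - {"tx": 0,"ty": 0.026,"tz": 0.0198,"ax": 0,"ay": 0,"az": 0,"jaw": -1}
    - {"tx": 0,"ty": 0.026,"tz": 0.0198,"ax": 0,"ay": 0,"az": 0,"jaw": -1}
    - {"tx": 0,"ty": 0.026,"tz": 0.0198,"ax": 0,"ay": 0,"az": 0,"jaw": -1}
    - {"tx": 0,"ty": 0.026,"tz": 0.0198,"ax": 0,"ay": 0,"az": 0,"jaw": -1}
    - {"tx": 0,"ty": 0,"tz": 0,"ax": 0,"ay": 0,"az": 0,"jaw": -1}
    - {"tx": 0,"ty": 0,"tz": 0,"ax": 0,"ay": 0,"az": 0,"jaw": -1}

```text
t: 4.9
position: [0.6192, 0.3204, 0.152]
tool_rot: [-0.052, 0.093, 0.862, -0.496]
wrist_force: [0.6, 0.9, 1.0]
opening: -0.0002
```

```bash
python3 - <<'E'
from h import *
st=monitor.sense(); print(st["q"].round(2),bench(tip(st)),st["wrist_force"],st["t"])
R=Rt(30,-1); move(st,B(0,.148,.0605),R)
c=camera("scene"); save(c,"s1"); a=cv2.imread("pics/s1.png")[130:350,180:460]; cv2.imwrite("pics/s1z.png",cv2.resize(a,None,fx=2.7,fy=2.7))
E
```

```text
[ 0.86  0.88 -0.07  0.43 -1.6  -1.29] [0.00068858 0.20146627 0.06496224] [0.55410699 0.90446647 0.97790632] 4.9
trans tool(mm, in current axes) [  0.6 -22.4  48.5] rot(deg) [ 0.2   0.03 -0.08] tcp [0.607 0.269 0.147]
```

View pics/s1z.png

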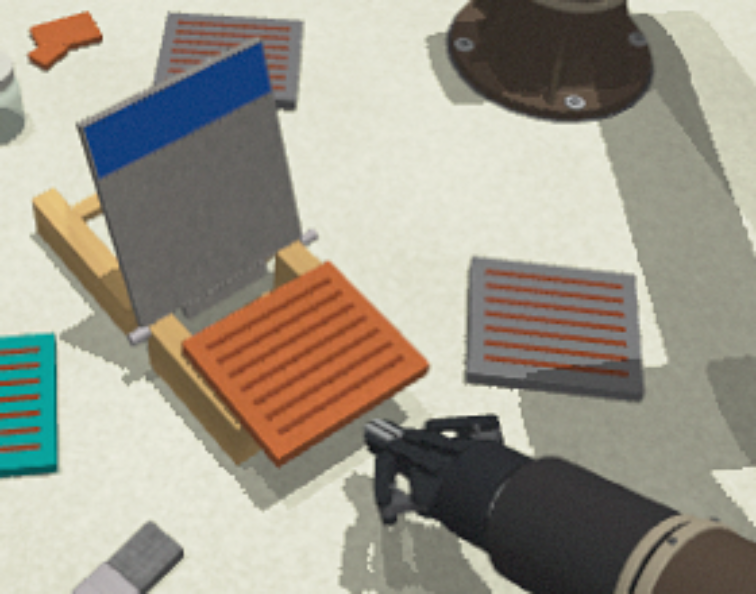

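apply_moves:
  steps:
    - {"tx": 0,"ty": 0.004,"tz": 0.002,"ax": 0,"ay": 0,"az": 0,"jaw": -1}
    - {"tx": 0,"ty": -0.0026,"tz": 0.0045,"ax": 0,"ay": 0,"az": 0,"jaw": -1}
    - {"tx": 0,"ty": -0.0026,"tz": 0.0045,"ax": 0,"ay": 0,"az": 0,"jaw": -1}
    - {"tx": 0,"ty": -0.0026,"tz": 0.0045,"ax": 0,"ay": 0,"az": 0,"jaw": -1}
    - {"tx": 0,"ty": -0.0026,"tz": 0.0045,"ax": 0,"ay": 0,"az": 0,"jaw": -1}
    - {"tx": 0,"ty": -0.0026,"tz": 0.0045,"ax": 0,"ay": 0,"az": 0,"jaw": -1}
    - {"tx": 0,"ty": -0.0026,"tz": 0.0045,"ax": 0,"ay": 0,"az": 0,"jaw": -1}
    - {"tx": 0,"ty": -0.0026,"tz": 0.0045,"ax": 0,"ay": 0,"az": 0,"jaw": -1}
    - {"tx": 0,"ty": -0.0026,"tz": 0.0045,"ax": 0,"ay": 0,"az": 0,"jaw": -1}
    - {"tx": 0,"ty": -0.0026,"tz": 0.0045,"ax": 0,"ay": 0,"az": 0,"jaw": -1}
    - {"tx": 0,"ty": 0,"tz": 0,"ax": 0,"ay": 0,"az": 0,"jaw": -1}

```text
t: 6.32
position: [0.6086, 0.2737, 0.1457]
tool_rot: [-0.054, 0.092, 0.861, -0.497]
wrist_force: [-0.2, -0.2, 0.5]
opening: 0.0002
```

```bash
cat >> h.py <<'E'
def look(n):
    st=monitor.sense(); print("tip",bench(tip(st)).round(4),"F",st["wrist_force"].round(1),"t",st["t"],"q",st["q"].round(2))
    c=camera("scene"); save(c,n); a=cv2.imread("pics/%s.png"%n)[110:330,180:460]; cv2.imwrite("pics/%sz.png"%n,cv2.resize(a,None,fx=2.7,fy=2.7,interpolation=2))
    return st,c
def tile(c,z=.076):
    im=np.array(c["pixels"]); h=cv2.cvtColor(im,cv2.COLOR_RGB2HSV)
    m=((h[...,0]<=10)&(h[...,1]>130)&(h[...,2]>60)).astype(np.uint8)
    m=cv2.morphologyEx(m,cv2.MORPH_CLOSE,np.ones((7,7)))
    ct=max(cv2.findContours(m,0,1)[0],key=cv2.contourArea)
    ap=cv2.approxPolyDP(cv2.convexHull(ct),4,True).reshape(-1,2)
    print(np.array([bench(p) for p in ray(c,ap,z)]).round(4).tolist())
E
python3 - <<'E'
from h import *
st,c=look("s2"); tile(c); tile(camera("top"))
E
```

```text
tip [-1.000e-04  1.532e-01  5.930e-02] F [-0.2 -0.2  0.5] t 6.325 q [ 0.82  0.85 -0.18  0.46 -1.53 -1.3 ]
[[-0.0776, 0.0153, 0.076], [-0.0684, 0.1523, 0.076], [0.0863, 0.1474, 0.076], [0.078, 0.008, 0.076]]
[[0.0739, 0.1387, 0.076], [0.0736, 0.0128, 0.076], [-0.0789, 0.013, 0.076], [-0.0747, 0.143, 0.076]]
```

View pics/s2z.png

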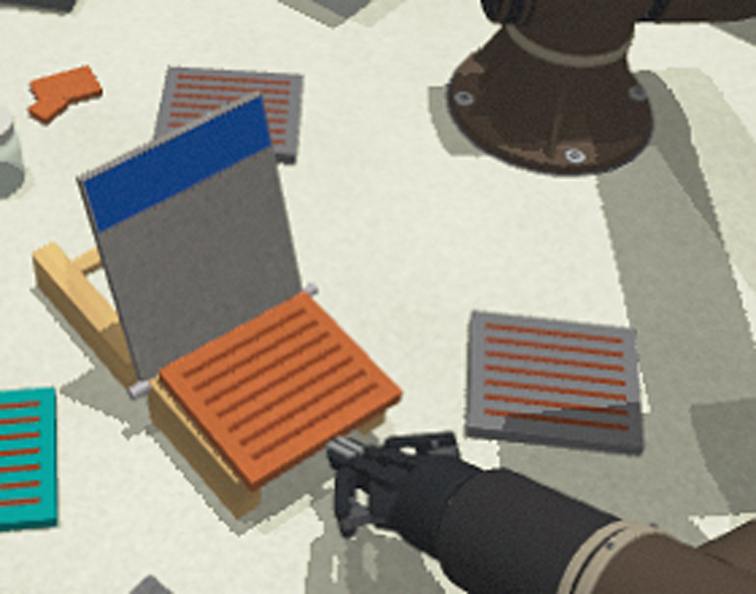

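apply_moves:
  steps:
    - {"tx": 0,"ty": -0.001,"tz": 0.0017,"ax": 0,"ay": 0,"az": 0,"jaw": -1}
    - {"tx": 0,"ty": -0.001,"tz": 0.0017,"ax": 0,"ay": 0,"az": 0,"jaw": -1}
    - {"tx": 0,"ty": -0.001,"tz": 0.0017,"ax": 0,"ay": 0,"az": 0,"jaw": -1}

```text
t: 6.8
position: [0.6076, 0.2687, 0.1457]
tool_rot: [-0.053, 0.092, 0.861, -0.497]
wrist_force: [0.2, 2.9, -0.2]
opening: -0.0001
```

apply_moves:
  steps:
    - {"tx": 0,"ty": -0.001,"tz": 0.0017,"ax": 0,"ay": 0,"az": 0,"jaw": -1}
    - {"tx": 0,"ty": -0.001,"tz": 0.0017,"ax": 0,"ay": 0,"az": 0,"jaw": -1}

```text
t: 7.05
position: [0.6069, 0.2669, 0.1462]
tool_rot: [-0.052, 0.092, 0.862, -0.496]
wrist_force: [-4.9, 20.6, 3.0]
opening: -0.0005
```

```bash
python3 - <<'E'
from h import *
st,c=look("s3"); tile(c); tile(camera("top"))
E
```

```text
tip [0.0003 0.1466 0.0591] F [-4.9 20.6  3. ] t 7.05 q [ 0.82  0.84 -0.2   0.46 -1.52 -1.31]
[[-0.0777, 0.0072, 0.076], [-0.0722, 0.1445, 0.076], [0.0865, 0.1441, 0.076], [0.0801, 0.0028, 0.076]]
[[0.075, 0.1331, 0.076], [0.0754, 0.0044, 0.076], [-0.0777, 0.0075, 0.076], [-0.0736, 0.1375, 0.076]]
```

View pics/s3z.png

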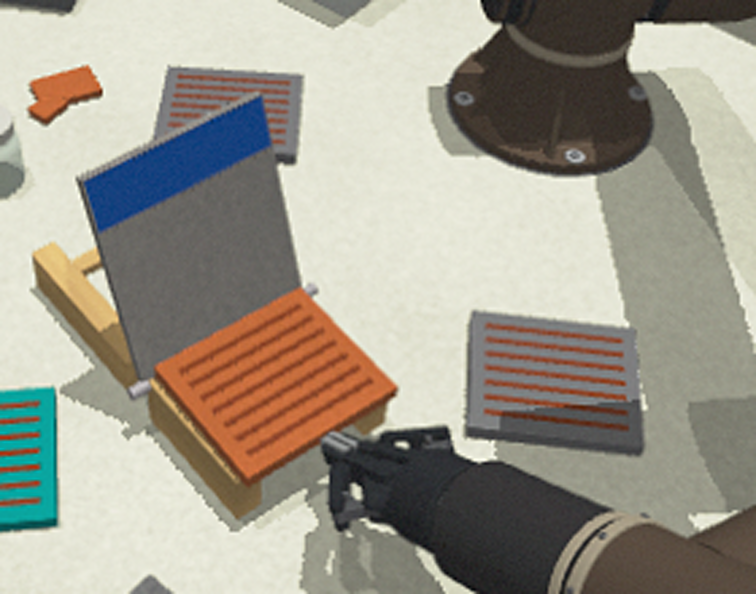

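apply_moves:
  steps:
    - {"tx": 0,"ty": 0.005,"tz": -0.0087,"ax": 0,"ay": 0,"az": 0,"jaw": -1}
    - {"tx": 0,"ty": 0.005,"tz": -0.0087,"ax": 0,"ay": 0,"az": 0,"jaw": -1}
    - {"tx": 0,"ty": 0.005,"tz": -0.0087,"ax": 0,"ay": 0,"az": 0,"jaw": -1}
    - {"tx": 0,"ty": 0.005,"tz": -0.0087,"ax": 0,"ay": 0,"az": 0,"jaw": -1}
    - {"tx": 0,"ty": 0.0107,"tz": 0.0062,"ax": 0,"ay": 0,"az": 0,"jaw": -1}
    - {"tx": 0,"ty": 0.0107,"tz": 0.0062,"ax": 0,"ay": 0,"az": 0,"jaw": -1}
    - {"tx": 0,"ty": 0.0107,"tz": 0.0062,"ax": 0,"ay": 0,"az": 0,"jaw": -1}
    - {"tx": 0,"ty": 0,"tz": 0,"ax": 0,"ay": 0,"az": 0,"jaw": -1}
    - {"tx": 0,"ty": 0,"tz": 0,"ax": 0,"ay": 0,"az": 0,"jaw": -1}

```text
t: 8.28
position: [0.6153, 0.3039, 0.1088]
tool_rot: [-0.053, 0.092, 0.861, -0.497]
wrist_force: [0.0, 0.3, 0.6]
opening: -0.0001
```

```bash
python3 - <<'E'
from h import *
st,c=look("s4"); tile(c); tile(camera("top"))
move(st,B(0,.11,.022),Rt(30,-1))
E
```

```text
tip [0.0002 0.1841 0.0224] F [0.  0.3 0.6] t 8.275 q [ 0.85  0.92 -0.11  0.44 -1.53 -1.32]
[[-0.0777, 0.0072, 0.076], [-0.0722, 0.1445, 0.076], [0.0865, 0.1441, 0.076], [0.0766, 0.0017, 0.076]]
[[0.075, 0.1331, 0.076], [0.0726, 0.0039, 0.076], [-0.0777, 0.0075, 0.076], [-0.0763, 0.1368, 0.076]]
trans tool(mm, in current axes) [  0.2 -36.8  64.4] rot(deg) [-0.02 -0.01 -0.01] tcp [0.599 0.231 0.108]
```

View pics/s4z.png

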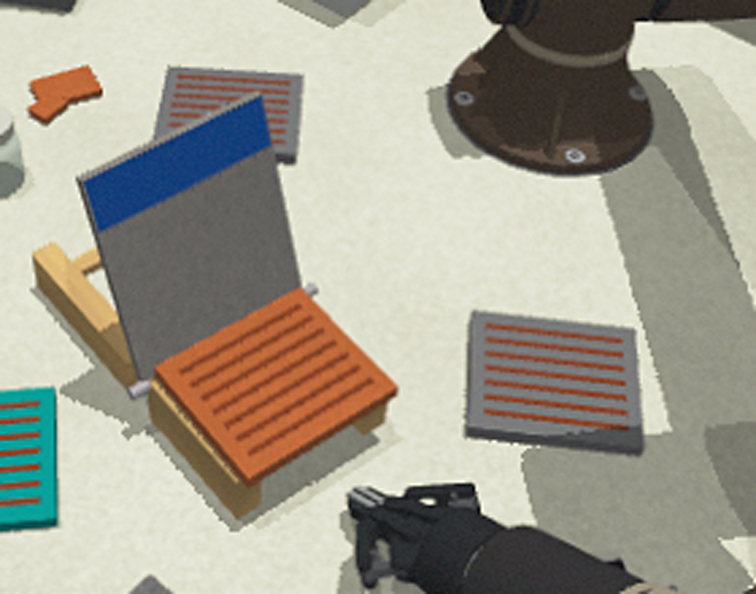

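apply_moves:
  steps:
    - {"tx": 0,"ty": -0.0062,"tz": 0.0108,"ax": 0,"ay": 0,"az": 0,"jaw": -1}
    - {"tx": 0,"ty": -0.0062,"tz": 0.0108,"ax": 0,"ay": 0,"az": 0,"jaw": -1}
    - {"tx": 0,"ty": -0.0062,"tz": 0.0108,"ax": 0,"ay": 0,"az": 0,"jaw": -1}
    - {"tx": 0,"ty": -0.0062,"tz": 0.0108,"ax": 0,"ay": 0,"az": 0,"jaw": -1}
    - {"tx": 0,"ty": -0.0062,"tz": 0.0108,"ax": 0,"ay": 0,"az": 0,"jaw": -1}
    - {"tx": 0,"ty": -0.0062,"tz": 0.0108,"ax": 0,"ay": 0,"az": 0,"jaw": -1}
    - {"tx": 0,"ty": 0,"tz": 0,"ax": 0,"ay": 0,"az": 0,"jaw": -1}

```text
t: 9.25
position: [0.5992, 0.2298, 0.1087]
tool_rot: [-0.054, 0.092, 0.861, -0.497]
wrist_force: [-0.2, 1.2, -0.2]
opening: -0.0
```

```bash
python3 - <<'E'
from h import *
st,c=look("s5"); tile(c)
# arc plan: contact at tip upper corner (after alpha>30) radius r
r=.125;u=np.array([-.5,.866])
import math
for a in range(0,106,15):
    A=math.radians(a)
    if a<30: # flank at free edge: tip fixed 35mm ahead along axis
        e=np.array([.14*math.cos(A),.06+.14*math.sin(A)]); p=e-u*.011+.03/.866*np.array([-.866,-.5])
    else:
        e=np.array([r*math.cos(A),.06+r*math.sin(A)]); p=e-u*.011
    print(a,p.round(4))
E
```

```text
tip [-1.000e-04  1.083e-01  2.230e-02] F [-0.2  1.2 -0.2] t 9.25 q [ 0.79  0.86 -0.28  0.49 -1.42 -1.34]
[[-0.0777, 0.0072, 0.076], [-0.0722, 0.1445, 0.076], [0.0865, 0.1441, 0.076], [0.0766, 0.0017, 0.076]]
0 [0.1155 0.0332]
15 [0.1107 0.0694]
30 [0.1138 0.113 ]
45 [0.0939 0.1389]
60 [0.068  0.1587]
75 [0.0379 0.1712]
90 [0.0055 0.1755]
105 [-0.0269  0.1712]
```

View pics/s5z.png

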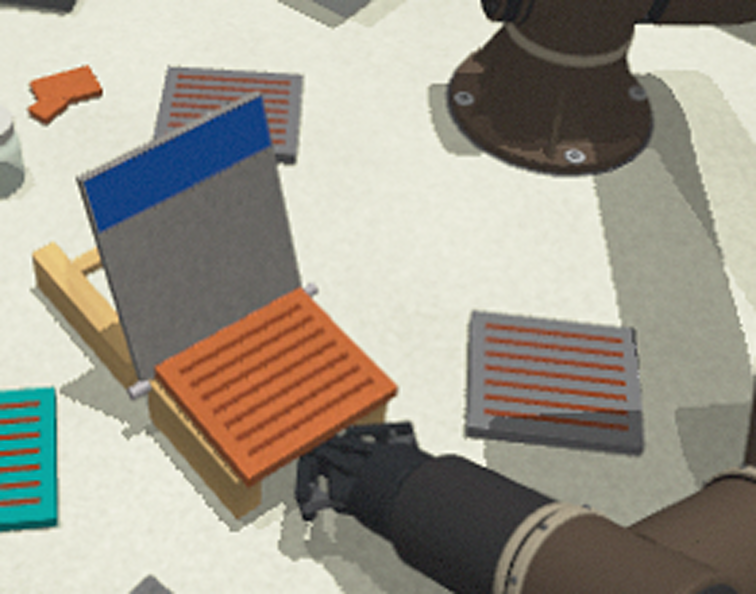

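apply_moves:
  steps:
    - {"tx": 0,"ty": -0.0043,"tz": -0.0025,"ax": 0,"ay": 0,"az": 0,"jaw": -1}
    - {"tx": 0,"ty": -0.0043,"tz": -0.0025,"ax": 0,"ay": 0,"az": 0,"jaw": -1}
    - {"tx": 0,"ty": -0.0043,"tz": -0.0025,"ax": 0,"ay": 0,"az": 0,"jaw": -1}
    - {"tx": 0,"ty": -0.0043,"tz": -0.0025,"ax": 0,"ay": 0,"az": 0,"jaw": -1}
    - {"tx": 0,"ty": -0.0043,"tz": -0.0025,"ax": 0,"ay": 0,"az": 0,"jaw": -1}
    - {"tx": 0,"ty": -0.0043,"tz": -0.0025,"ax": 0,"ay": 0,"az": 0,"jaw": -1}
    - {"tx": 0,"ty": -0.0043,"tz": -0.0025,"ax": 0,"ay": 0,"az": 0,"jaw": -1}
    - {"tx": 0,"ty": -0.0043,"tz": -0.0025,"ax": 0,"ay": 0,"az": 0,"jaw": -1}

```text
t: 10.3
position: [0.5994, 0.231, 0.1488]
tool_rot: [-0.053, 0.092, 0.861, -0.497]
wrist_force: [0.6, 0.5, -2.5]
opening: -0.0001
```

```bash
python3 - <<'E'
from h import *
st,c=look("s6")
E
```

```text
tip [0.     0.1096 0.0623] F [ 0.6  0.5 -2.5] t 10.3 q [ 0.79  0.81 -0.27  0.49 -1.47 -1.31]
```

View pics/s6z.png

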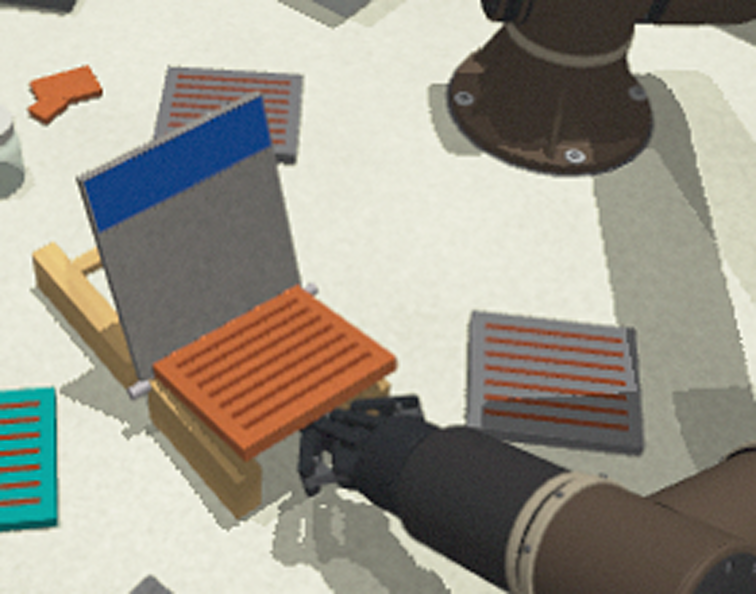

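apply_moves:
  steps:
    - {"tx": 0,"ty": -0.0053,"tz": -0.0035,"ax": 0,"ay": 0,"az": 0,"jaw": -1}
    - {"tx": 0,"ty": -0.0053,"tz": -0.0035,"ax": 0,"ay": 0,"az": 0,"jaw": -1}
    - {"tx": 0,"ty": -0.0053,"tz": -0.0035,"ax": 0,"ay": 0,"az": 0,"jaw": -1}
    - {"tx": 0,"ty": -0.0053,"tz": -0.0035,"ax": 0,"ay": 0,"az": 0,"jaw": -1}
    - {"tx": 0,"ty": -0.0053,"tz": -0.0035,"ax": 0,"ay": 0,"az": 0,"jaw": -1}
    - {"tx": 0,"ty": -0.0053,"tz": -0.0035,"ax": 0,"ay": 0,"az": 0,"jaw": -1}
    - {"tx": 0,"ty": -0.0053,"tz": -0.0035,"ax": 0,"ay": 0,"az": 0,"jaw": -1}
    - {"tx": 0,"ty": -0.0053,"tz": -0.0035,"ax": 0,"ay": 0,"az": 0,"jaw": -1}
    - {"tx": 0,"ty": -0.006,"tz": 0,"ax": 0,"ay": 0,"az": 0,"jaw": -1}
    - {"tx": 0,"ty": -0.006,"tz": 0,"ax": 0,"ay": 0,"az": 0,"jaw": -1}
    - {"tx": 0,"ty": -0.006,"tz": 0,"ax": 0,"ay": 0,"az": 0,"jaw": -1}

```text
t: 11.72
position: [0.5982, 0.2253, 0.2153]
tool_rot: [-0.053, 0.092, 0.861, -0.497]
wrist_force: [0.2, 2.4, -2.1]
opening: -0.0005
```

```bash
python3 - <<'E'
from h import *
st,c=look("s7")
E
```

```text
tip [0.0002 0.1037 0.1287] F [ 0.2  2.4 -2.1] t 11.725 q [ 0.78  0.72 -0.27  0.49 -1.56 -1.27]
```

View pics/s7z.png

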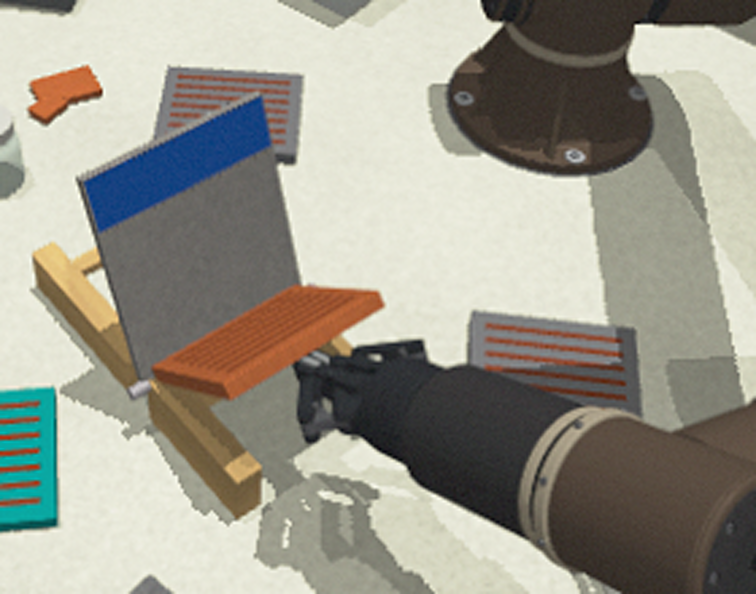

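apply_moves:
  steps:
    - {"tx": 0,"ty": -0.006,"tz": 0.0005,"ax": 0,"ay": 0,"az": 0,"jaw": -1}
    - {"tx": 0,"ty": -0.006,"tz": 0.0005,"ax": 0,"ay": 0,"az": 0,"jaw": -1}
    - {"tx": 0,"ty": -0.0063,"tz": 0.0019,"ax": 0,"ay": 0,"az": 0,"jaw": -1}
    - {"tx": 0,"ty": -0.0063,"tz": 0.0019,"ax": 0,"ay": 0,"az": 0,"jaw": -1}
    - {"tx": 0,"ty": -0.0063,"tz": 0.0019,"ax": 0,"ay": 0,"az": 0,"jaw": -1}
    - {"tx": 0,"ty": -0.0063,"tz": 0.0019,"ax": 0,"ay": 0,"az": 0,"jaw": -1}
    - {"tx": 0,"ty": -0.0045,"tz": 0.0034,"ax": 0,"ay": 0,"az": 0,"jaw": -1}
    - {"tx": 0,"ty": -0.0045,"tz": 0.0034,"ax": 0,"ay": 0,"az": 0,"jaw": -1}
    - {"tx": 0,"ty": -0.0045,"tz": 0.0034,"ax": 0,"ay": 0,"az": 0,"jaw": -1}

```text
t: 12.9
position: [0.5893, 0.1842, 0.2495]
tool_rot: [-0.053, 0.092, 0.861, -0.497]
wrist_force: [0.0, 0.9, 0.4]
opening: 0.0002
```

```bash
python3 - <<'E'
from h import *
st,c=look("s8")
E
```

```text
tip [1.00e-04 6.17e-02 1.63e-01] F [0.  0.9 0.4] t 12.9 q [ 0.75  0.64 -0.33  0.52 -1.55 -1.24]
```

View pics/s8z.png

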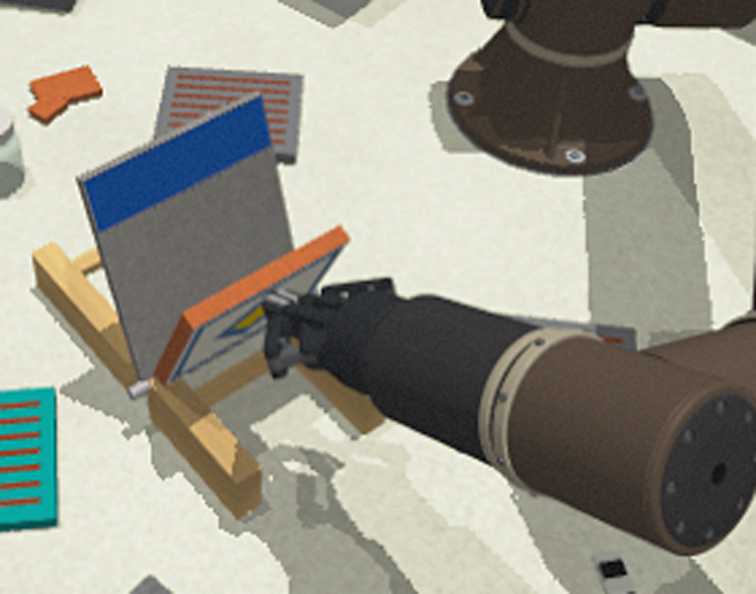

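apply_moves:
  steps:
    - {"tx": 0,"ty": -0.0042,"tz": 0.0036,"ax": 0,"ay": 0,"az": 0,"jaw": -1}
    - {"tx": 0,"ty": -0.0042,"tz": 0.0036,"ax": 0,"ay": 0,"az": 0,"jaw": -1}
    - {"tx": 0,"ty": -0.0042,"tz": 0.0036,"ax": 0,"ay": 0,"az": 0,"jaw": -1}
    - {"tx": 0,"ty": -0.0042,"tz": 0.0036,"ax": 0,"ay": 0,"az": 0,"jaw": -1}
    - {"tx": 0,"ty": -0.0042,"tz": 0.0036,"ax": 0,"ay": 0,"az": 0,"jaw": -1}
    - {"tx": 0,"ty": -0.0028,"tz": 0.0034,"ax": 0,"ay": 0,"az": 0,"jaw": -1}
    - {"tx": 0,"ty": -0.0028,"tz": 0.0034,"ax": 0,"ay": 0,"az": 0,"jaw": -1}
    - {"tx": 0,"ty": -0.0028,"tz": 0.0034,"ax": 0,"ay": 0,"az": 0,"jaw": -1}

```text
t: 13.95
position: [0.581, 0.146, 0.2606]
tool_rot: [-0.053, 0.092, 0.861, -0.497]
wrist_force: [0.1, 0.2, -0.0]
opening: -0.0
```

```bash
python3 - <<'E'
from h import *
st,c=look("s9")
E
```

```text
tip [0.     0.0226 0.1741] F [ 0.1  0.2 -0. ] t 13.95 q [ 0.71  0.6  -0.4   0.55 -1.52 -1.24]
```

View pics/s9z.png

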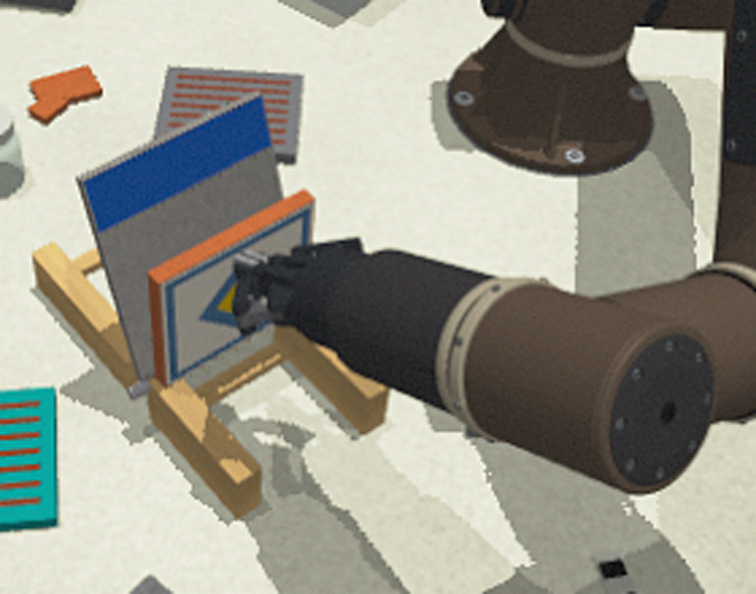

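apply_moves:
  steps:
    - {"tx": 0,"ty": -0.002,"tz": 0.0035,"ax": 0,"ay": 0,"az": 0,"jaw": -1}
    - {"tx": 0,"ty": -0.002,"tz": 0.0035,"ax": 0,"ay": 0,"az": 0,"jaw": -1}
    - {"tx": 0,"ty": -0.002,"tz": 0.0035,"ax": 0,"ay": 0,"az": 0,"jaw": -1}
    - {"tx": 0,"ty": -0.002,"tz": 0.0035,"ax": 0,"ay": 0,"az": 0,"jaw": -1}
    - {"tx": 0,"ty": -0.002,"tz": 0.0035,"ax": 0,"ay": 0,"az": 0,"jaw": -1}
    - {"tx": 0,"ty": -0.002,"tz": 0.0035,"ax": 0,"ay": 0,"az": 0,"jaw": -1}

```text
t: 14.75
position: [0.5759, 0.1224, 0.2605]
tool_rot: [-0.053, 0.092, 0.861, -0.497]
wrist_force: [0.0, 0.4, -0.6]
opening: -0.0005
```

```bash
python3 - <<'E'
from h import *
st,c=look("s10")
E
```

```text
tip [ 0.     -0.0016  0.174 ] F [ 0.   0.4 -0.6] t 14.75 q [ 0.68  0.58 -0.44  0.57 -1.5  -1.24]
```

View pics/s10z.png

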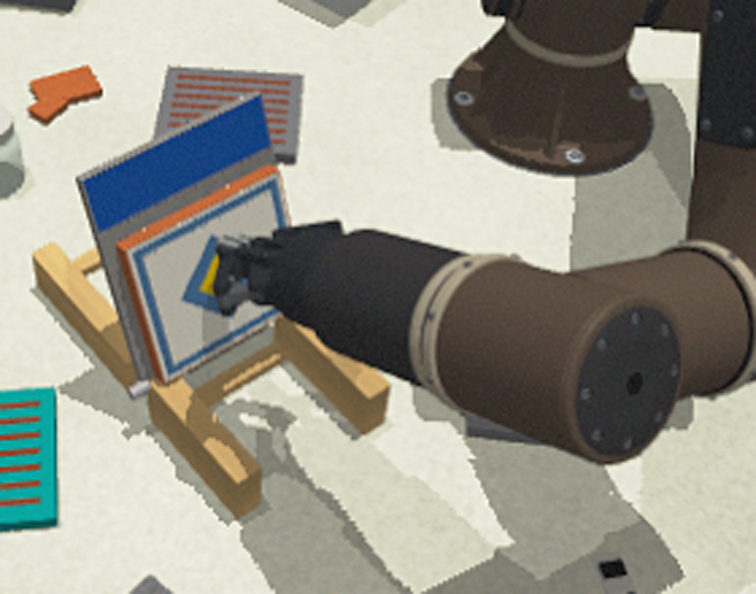

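apply_moves:
  steps:
    - {"tx": 0,"ty": -0.0015,"tz": 0.0026,"ax": 0,"ay": 0,"az": 0,"jaw": -1}
    - {"tx": 0,"ty": -0.0015,"tz": 0.0026,"ax": 0,"ay": 0,"az": 0,"jaw": -1}
    - {"tx": 0,"ty": 0,"tz": 0,"ax": 0,"ay": 0,"az": 0,"jaw": -1}

```text
t: 15.18
position: [0.5746, 0.1166, 0.2605]
tool_rot: [-0.053, 0.092, 0.861, -0.497]
wrist_force: [-0.5, 0.5, -0.1]
opening: -0.0001
```

apply_moves:
  steps:
    - {"tx": 0,"ty": -0.0015,"tz": 0.0026,"ax": 0,"ay": 0,"az": 0,"jaw": -1}
    - {"tx": 0,"ty": 0,"tz": 0,"ax": 0,"ay": 0,"az": 0,"jaw": -1}

```text
t: 15.42
position: [0.574, 0.1137, 0.2605]
tool_rot: [-0.053, 0.092, 0.861, -0.497]
wrist_force: [-0.3, 0.3, -0.5]
opening: 0.0002
```

```bash
python3 - <<'E'
from h import *
st,c=look("s11")
E
```

```text
tip [-0.     -0.0105  0.174 ] F [-0.3  0.3 -0.5] t 15.425 q [ 0.67  0.57 -0.46  0.58 -1.49 -1.24]
```

View pics/s11z.png

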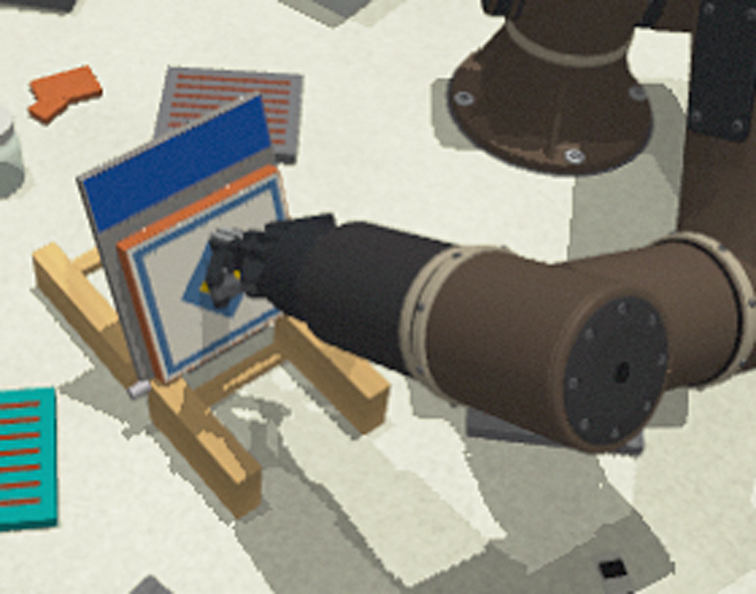

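apply_moves:
  steps:
    - {"tx": 0,"ty": 0,"tz": -0.015,"ax": 0,"ay": 0,"az": 0,"jaw": -1}
    - {"tx": 0,"ty": -0.01,"tz": -0.02,"ax": 0,"ay": 0,"az": 0,"jaw": -1}
    - {"tx": 0,"ty": -0.02,"tz": -0.02,"ax": 0,"ay": 0,"az": 0,"jaw": -1}
    - {"tx": 0,"ty": -0.03,"tz": -0.02,"ax": 0,"ay": 0,"az": 0,"jaw": -1}
    - {"tx": 0,"ty": -0.03,"tz": -0.02,"ax": 0,"ay": 0,"az": 0,"jaw": -1}
    - {"tx": 0,"ty": -0.03,"tz": 0,"ax": -10,"ay": 0,"az": 0,"jaw": -1}
    - {"tx": 0,"ty": 0,"tz": 0,"ax": -10,"ay": 0,"az": 0,"jaw": -1}
    - {"tx": 0,"ty": 0,"tz": 0,"ax": -10,"ay": 0,"az": 0,"jaw": -1}
    - {"tx": 0,"ty": 0,"tz": 0,"ax": 0,"ay": 0,"az": 0,"jaw": -1}

```text
t: 16.6
position: [0.5788, 0.1356, 0.4146]
tool_rot: [-0.026, 0.103, 0.961, -0.256]
wrist_force: [-0.4, -0.3, 0.8]
opening: 0.0
```

```bash
cat >> h.py <<'E'
TH=np.radians(-12.7); BX=np.array([np.cos(TH),np.sin(TH),0]); BY=np.array([-np.sin(TH),np.cos(TH),0])
def band(c,draw=None):
    im=np.array(c["pixels"]); h=cv2.cvtColor(im,cv2.COLOR_RGB2HSV)
    m=((h[...,0]>105)&(h[...,0]<130)&(h[...,1]>170)).astype(np.uint8); m=cv2.morphologyEx(m,cv2.MORPH_OPEN,np.ones((3,3)))
    ct=max(cv2.findContours(m,0,1)[0],key=cv2.contourArea)
    return cv2.approxPolyDP(cv2.convexHull(ct),3,True).reshape(-1,2)
E
python3 - <<'E'
from h import *
st,c=look("s12")
t=camera("top")
for n,cc in (("scene",c),("top",t)):
  b=band(cc); print(n,b.tolist())
  for r in (.155,.203):
   for ps in (b,):
    best=[]
    for p in ps:
      ths=np.linspace(.2,.6,401); q=ray(cc,np.repeat([p],401,0).astype(float),.06+r*np.cos(ths))
      bb=np.array([bench(x) for x in q]); e=bb[:,1]+r*np.sin(ths); i=np.abs(e).argmin(); best.append((round(ths[i],3),round(bb[i,0],3),round(float(e[i]),4)))
    print(r,best)
move(st,B(0,.02,.28),Rt(60,-1))
save(t,"t12")
E
```

```text
tip [-2.000e-04  7.580e-02  2.645e-01] F [-0.4 -0.3  0.8] t 16.6 q [ 0.66  0.31 -0.22  0.33 -1.45 -0.98]
scene [[276, 148], [277, 164], [216, 193], [213, 176]]
0.155 [(np.float64(0.6), np.float64(-0.124), -0.033), (np.float64(0.383), np.float64(-0.08), 0.0), (np.float64(0.413), np.float64(0.085), -0.0), (np.float64(0.6), np.float64(0.055), -0.0384)]
0.203 [(np.float64(0.289), np.float64(-0.076), 0.0), (np.float64(0.2), np.float64(-0.043), 0.0307), (np.float64(0.2), np.float64(0.11), 0.0281), (np.float64(0.325), np.float64(0.086), 0.0)]
top [[328, 165], [317, 226], [312, 230], [324, 166]]
0.155 [(np.float64(0.434), np.float64(0.093), -0.0), (np.float64(0.462), np.float64(-0.066), -0.0), (np.float64(0.388), np.float64(-0.079), -0.0), (np.float64(0.366), np.float64(0.087), 0.0)]
0.203 [(np.float64(0.306), np.float64(0.077), 0.0001), (np.float64(0.325), np.float64(-0.073), 0.0001), (np.float64(0.274), np.float64(-0.085), -0.0001), (np.float64(0.259), np.float64(0.071), -0.0)]
trans tool(mm, in current axes) [ -0.9 -55.6  14.3] rot(deg) [0.18 0.38 0.32] tcp [0.568 0.081 0.43 ]
```

View pics/s12z.png

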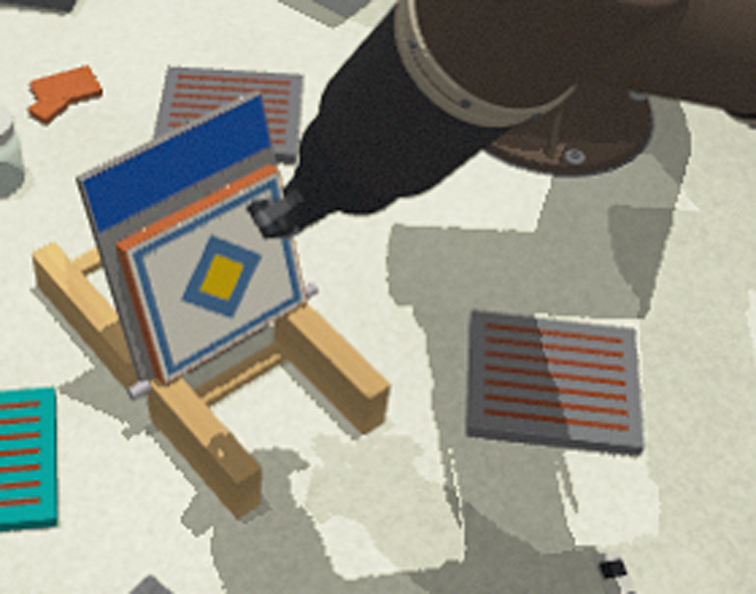

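```bash
python3 - <<'E'
from h import *
st=monitor.sense(); R=Rcur(st); be=np.radians(60); r=.182
prev=tip(st)
pts=[("pre",.05,.255)]
for th in [.22,.32,.4]+list(np.arange(.5,1.571,.1))+[1.571,1.6]:
    h=.011*abs(np.sin(be-th)); pts.append((round(th,2),-r*np.sin(th)+h*np.cos(th),.06+r*np.cos(th)+h*np.sin(th)))
for n,y,z in pts:
    p=B(0,y,z); print(n,round(y,4),round(z,4),(R.T@(p-prev)*1000).round(1)); prev=p
E
```

```text
pre 0.05 0.255 [ -0.5 -17.6  19.3]
0.22 -0.0318 0.2394 [  0.7 -62.8  54.7]
0.32 -0.0503 0.2351 [  0.2 -13.8  13. ]
0.4 -0.0648 0.2302 [  0.1 -10.1  11.5]
0.5 -0.0822 0.2225 [  0.2 -11.2  15.5]
0.6 -0.0988 0.2129 [ 0.1 -9.5 16.6]
0.7 -0.1144 0.2016 [ 0.1 -7.8 17.6]
0.8 -0.1287 0.1887 [ 0.1 -5.9 18.3]
0.9 -0.1416 0.1744 [ 0.1 -3.9 18.9]
1.0 -0.1529 0.1588 [ 0.1 -1.9 19.2]
1.1 -0.1619 0.1431 [ 0.1  0.1 18.1]
1.2 -0.169 0.1275 [ 0.1  1.7 17. ]
1.3 -0.1746 0.1113 [ 0.   3.3 16.8]
1.4 -0.1787 0.0947 [ 0.   4.9 16.4]
1.5 -0.1812 0.0777 [ 0.   6.4 16. ]
1.57 -0.182 0.0655 [ 0.   5.5 11. ]
1.6 -0.1821 0.0605 [0.  2.4 4.4]
```

apply_moves:
  steps:
    - {"tx": 0,"ty": -0.0176,"tz": 0.0193,"ax": 0,"ay": 0,"az": 0,"jaw": -1}
    - {"tx": 0,"ty": -0.021,"tz": 0.018,"ax": 0,"ay": 0,"az": 0,"jaw": -1}
    - {"tx": 0,"ty": -0.021,"tz": 0.018,"ax": 0,"ay": 0,"az": 0,"jaw": -1}
    - {"tx": 0,"ty": -0.01,"tz": 0.009,"ax": 0,"ay": 0,"az": 0,"jaw": -1}
    - {"tx": 0,"ty": -0.0108,"tz": 0.0097,"ax": 0,"ay": 0,"az": 0,"jaw": -1}
    - {"tx": 0,"ty": -0.007,"tz": 0.0065,"ax": 0,"ay": 0,"az": 0,"jaw": -1}
    - {"tx": 0,"ty": -0.007,"tz": 0.0065,"ax": 0,"ay": 0,"az": 0,"jaw": -1}

```text
t: 17.58
position: [0.5523, 0.013, 0.3837]
tool_rot: [-0.027, 0.103, 0.96, -0.258]
wrist_force: [-0.2, -0.6, 0.8]
opening: -0.0003
```

```bash
python3 - <<'E'
from h import *
st,c=look("s13")
E
```

```text
tip [ 0.0006 -0.0502  0.2339] F [-0.2 -0.6  0.8] t 17.575 q [ 0.5   0.24 -0.42  0.41 -1.29 -0.9 ]
```

View pics/s13z.png

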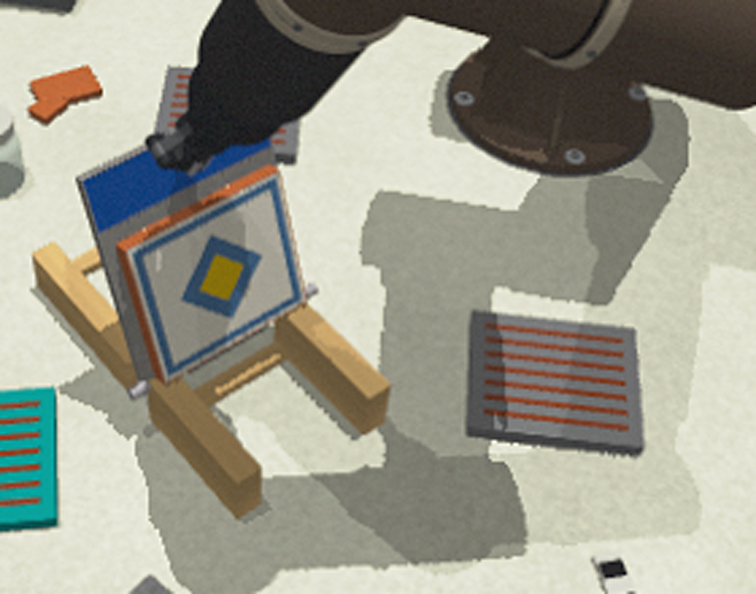

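apply_moves:
  steps:
    - {"tx": 0,"ty": -0.005,"tz": 0.0057,"ax": 0,"ay": 0,"az": 0,"jaw": -1}
    - {"tx": 0,"ty": -0.005,"tz": 0.0057,"ax": 0,"ay": 0,"az": 0,"jaw": -1}
    - {"tx": 0,"ty": -0.0056,"tz": 0.0077,"ax": 0,"ay": 0,"az": 0,"jaw": -1}
    - {"tx": 0,"ty": -0.0056,"tz": 0.0077,"ax": 0,"ay": 0,"az": 0,"jaw": -1}

```text
t: 18.12
position: [0.5458, -0.0177, 0.3709]
tool_rot: [-0.027, 0.102, 0.961, -0.257]
wrist_force: [1.0, 5.4, -1.0]
opening: -0.0
```

```bash
python3 - <<'E'
from h import *
st,c=look("s14")
E
```

```text
tip [ 0.0012 -0.0813  0.221 ] F [ 1.   5.4 -1. ] t 18.125 q [ 0.45  0.24 -0.47  0.43 -1.24 -0.88]
```

View pics/s14z.png

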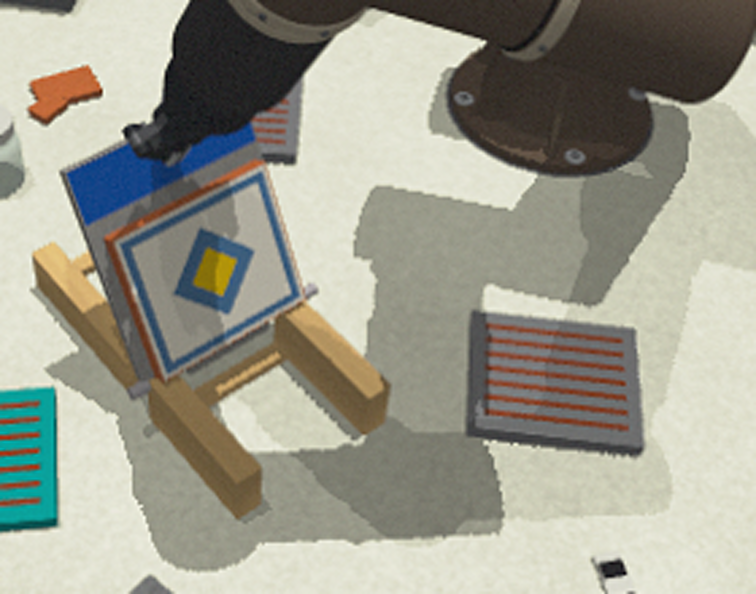

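The board is turning with about 5 N on the band, and the tile is riding along. I'll continue along the arc.

apply_moves:
  steps:
    - {"tx": 0,"ty": -0.0047,"tz": 0.0083,"ax": 0,"ay": 0,"az": 0,"jaw": -1}
    - {"tx": 0,"ty": -0.0047,"tz": 0.0083,"ax": 0,"ay": 0,"az": 0,"jaw": -1}
    - {"tx": 0,"ty": -0.0039,"tz": 0.0088,"ax": 0,"ay": 0,"az": 0,"jaw": -1}
    - {"tx": 0,"ty": -0.0039,"tz": 0.0088,"ax": 0,"ay": 0,"az": 0,"jaw": -1}
    - {"tx": 0,"ty": -0.003,"tz": 0.0092,"ax": 0,"ay": 0,"az": 0,"jaw": -1}
    - {"tx": 0,"ty": -0.003,"tz": 0.0092,"ax": 0,"ay": 0,"az": 0,"jaw": -1}
    - {"tx": 0,"ty": -0.002,"tz": 0.0094,"ax": 0,"ay": 0,"az": 0,"jaw": -1}
    - {"tx": 0,"ty": -0.002,"tz": 0.0094,"ax": 0,"ay": 0,"az": 0,"jaw": -1}

```text
t: 19.18
position: [0.5329, -0.0762, 0.3225]
tool_rot: [-0.028, 0.103, 0.96, -0.257]
wrist_force: [1.3, 3.6, 0.6]
opening: -0.0003
```

```bash
python3 - <<'E'
from h import *
st,c=look("s15")
E
```

```text
tip [ 0.0012 -0.1414  0.1727] F [1.3 3.6 0.6] t 19.175 q [ 0.35  0.25 -0.59  0.5  -1.08 -0.88]
```

View pics/s15z.png

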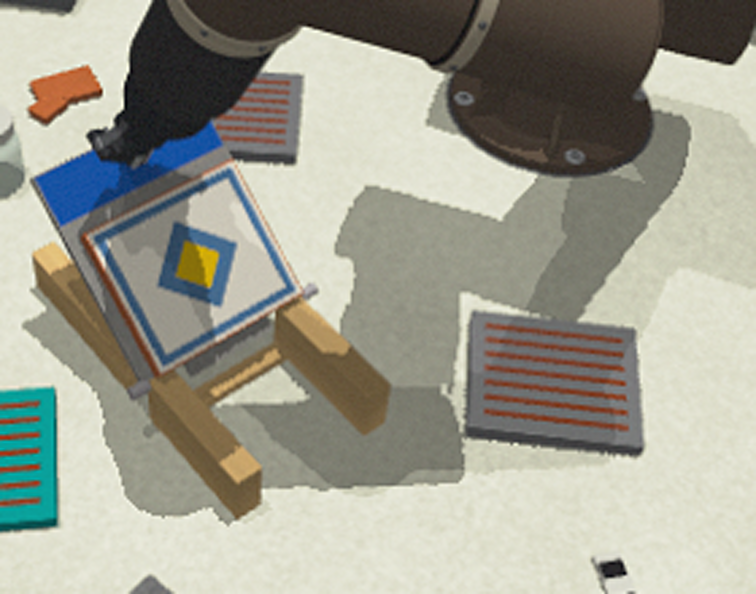

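apply_moves:
  steps:
    - {"tx": 0,"ty": -0.001,"tz": 0.0096,"ax": 0,"ay": 0,"az": 0,"jaw": -1}
    - {"tx": 0,"ty": -0.001,"tz": 0.0096,"ax": 0,"ay": 0,"az": 0,"jaw": -1}
    - {"tx": 0,"ty": 0,"tz": 0.009,"ax": 0,"ay": 0,"az": 0,"jaw": -1}
    - {"tx": 0,"ty": 0,"tz": 0.009,"ax": 0,"ay": 0,"az": 0,"jaw": -1}
    - {"tx": 0,"ty": 0.0008,"tz": 0.0085,"ax": 0,"ay": 0,"az": 0,"jaw": -1}
    - {"tx": 0,"ty": 0.0008,"tz": 0.0085,"ax": 0,"ay": 0,"az": 0,"jaw": -1}
    - {"tx": 0,"ty": 0.0016,"tz": 0.0084,"ax": 0,"ay": 0,"az": 0,"jaw": -1}
    - {"tx": 0,"ty": 0.0016,"tz": 0.0084,"ax": 0,"ay": 0,"az": 0,"jaw": -1}

```text
t: 20.23
position: [0.5261, -0.1081, 0.2595]
tool_rot: [-0.027, 0.103, 0.96, -0.257]
wrist_force: [-1.1, 2.1, 2.8]
opening: -0.0
```

```bash
python3 - <<'E'
from h import *
st,c=look("s16")
E
```

```text
tip [ 0.0017 -0.1741  0.1097] F [-1.1  2.1  2.8] t 20.225 q [ 0.28  0.32 -0.7   0.59 -0.91 -0.94]
```

View pics/s16z.png

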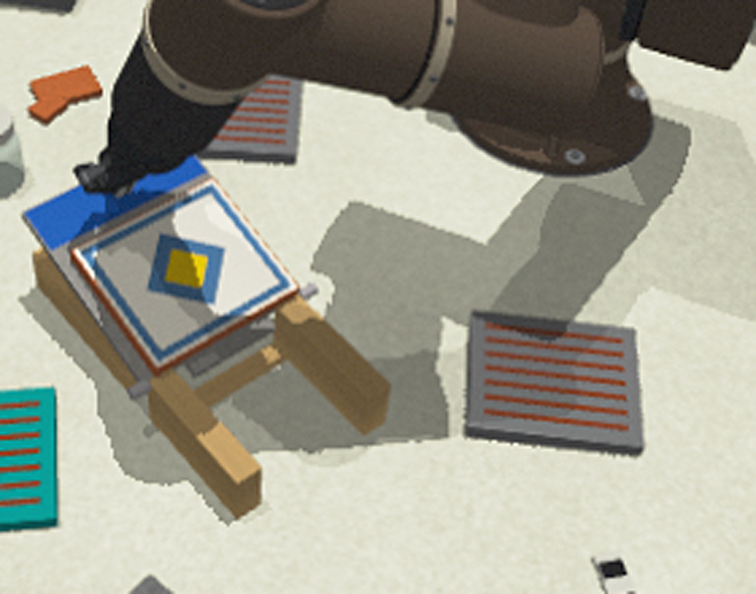

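apply_moves:
  steps:
    - {"tx": 0,"ty": 0.0024,"tz": 0.0082,"ax": 0,"ay": 0,"az": 0,"jaw": -1}
    - {"tx": 0,"ty": 0.0024,"tz": 0.0082,"ax": 0,"ay": 0,"az": 0,"jaw": -1}
    - {"tx": 0,"ty": 0.0032,"tz": 0.008,"ax": 0,"ay": 0,"az": 0,"jaw": -1}
    - {"tx": 0,"ty": 0.0032,"tz": 0.008,"ax": 0,"ay": 0,"az": 0,"jaw": -1}
    - {"tx": 0,"ty": 0.002,"tz": 0.0036,"ax": 0,"ay": 0,"az": 0,"jaw": -1}
    - {"tx": 0,"ty": 0.002,"tz": 0.0036,"ax": 0,"ay": 0,"az": 0,"jaw": -1}

```text
t: 21.02
position: [0.5246, -0.1146, 0.2179]
tool_rot: [-0.028, 0.103, 0.96, -0.257]
wrist_force: [0.7, -0.3, 2.6]
opening: 0.0002
```

```bash
python3 - <<'E'
from h import *
st,c=look("s17")
E
```

```text
tip [ 0.0016 -0.1808  0.0681] F [ 0.7 -0.3  2.6] t 21.025 q [ 0.25  0.37 -0.75  0.66 -0.81 -1.01]
```

View pics/s17z.png

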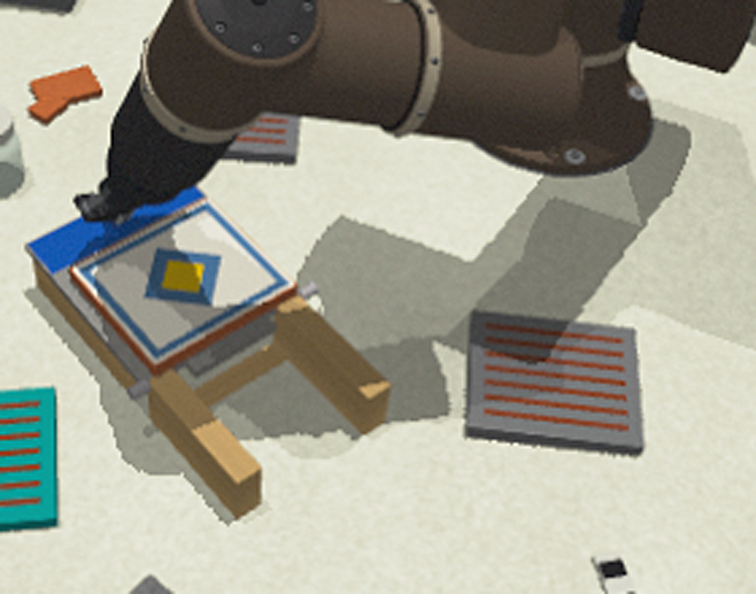

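Nearly flat. I'll press down gently until the force rises.

apply_moves:
  steps:
    - {"tx": 0,"ty": 0.001,"tz": 0.0017,"ax": 0,"ay": 0,"az": 0,"jaw": -1}
    - {"tx": 0,"ty": 0.001,"tz": 0.0017,"ax": 0,"ay": 0,"az": 0,"jaw": -1}

```text
t: 21.32
position: [0.5245, -0.1146, 0.2142]
tool_rot: [-0.028, 0.103, 0.96, -0.257]
wrist_force: [0.1, -1.5, 1.6]
opening: -0.0002
```

apply_moves:
  steps:
    - {"tx": 0,"ty": 0.001,"tz": 0.0017,"ax": 0,"ay": 0,"az": 0,"jaw": -1}
    - {"tx": 0,"ty": 0,"tz": 0,"ax": 0,"ay": 0,"az": 0,"jaw": -1}

```text
t: 21.58
position: [0.5246, -0.1145, 0.2134]
tool_rot: [-0.027, 0.103, 0.96, -0.258]
wrist_force: [-3.4, 3.6, 15.0]
opening: -0.0001
```

apply_moves:
  steps:
    - {"tx": 0,"ty": -0.002,"tz": -0.0035,"ax": 0,"ay": 0,"az": 0,"jaw": -1}
    - {"tx": 0,"ty": -0.01,"tz": -0.017,"ax": 0,"ay": 0,"az": 0,"jaw": -1}
    - {"tx": 0,"ty": -0.01,"tz": -0.017,"ax": 0,"ay": 0,"az": 0,"jaw": -1}
    - {"tx": 0,"ty": -0.01,"tz": -0.017,"ax": 0,"ay": 0,"az": 0,"jaw": -1}
    - {"tx": 0,"ty": -0.01,"tz": -0.017,"ax": 0,"ay": 0,"az": 0,"jaw": -1}
    - {"tx": 0,"ty": -0.01,"tz": -0.017,"ax": 0,"ay": 0,"az": 0,"jaw": -1}
    - {"tx": 0,"ty": -0.01,"tz": -0.017,"ax": 0,"ay": 0,"az": 0,"jaw": -1}
    - {"tx": 0,"ty": 0,"tz": 0,"ax": 0,"ay": 0,"az": 0,"jaw": -1}

```text
t: 22.58
position: [0.5247, -0.1152, 0.3356]
tool_rot: [-0.026, 0.103, 0.961, -0.257]
wrist_force: [-0.0, -0.7, 0.6]
opening: 0.0003
```

```bash
python3 - <<'E'
from h import *
st,c=look("s18"); b=band(c); print(b.tolist()); print(np.array([bench(p) for p in ray(c,b,.06)]).round(4).tolist())
im=np.array(c["pixels"]); h=cv2.cvtColor(im,cv2.COLOR_RGB2HSV)
m=((abs(h[...,0].astype(int)-25)<8)&(h[...,1]>150)&(h[...,2]>150)).astype(np.uint8); m[:190]=0
n,l,s,ce=cv2.connectedComponentsWithStats(m); i=1+s[1:,4].argmax(); print(s[i],bench(ray(c,[ce[i]],.076)[0]))
save(c,"s18")
E
```

```text
tip [ 0.0022 -0.1811  0.1857] F [-0.  -0.7  0.6] t 22.575 q [ 0.28  0.23 -0.6   0.53 -1.07 -0.82]
[[252, 181], [201, 210], [193, 204], [244, 175]]
[[-0.0809, -0.1683, 0.06], [0.085, -0.1577, 0.06], [0.0912, -0.188, 0.06], [-0.0765, -0.2006, 0.06]]
[242 207  13  11 104] [-0.00192444 -0.06876325  0.076     ]
```

View pics/s18z.png

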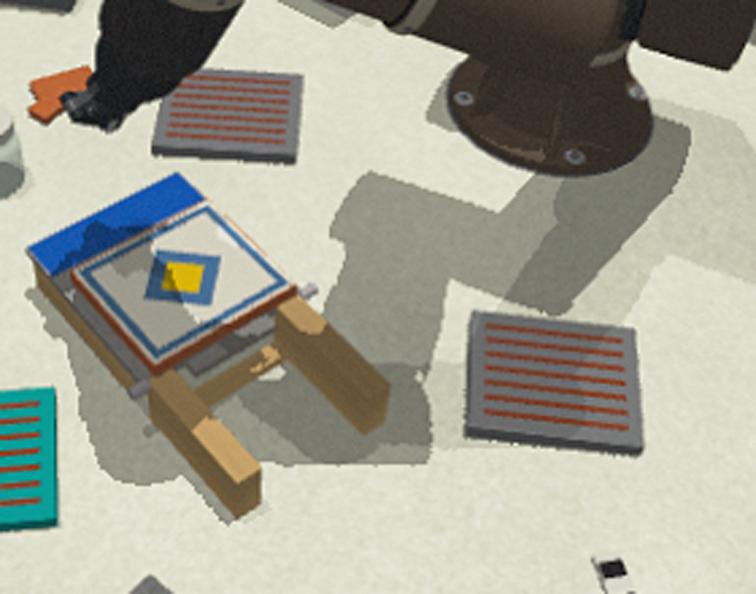

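View pics/s18.png

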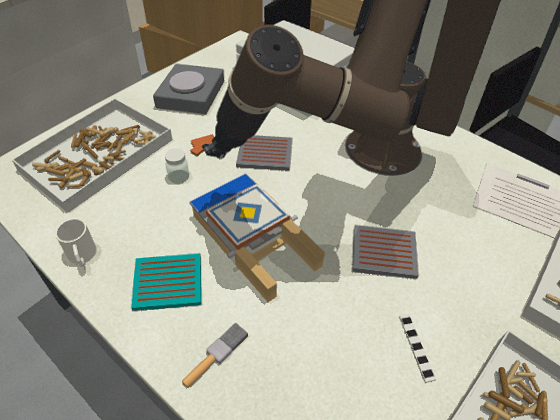

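apply_moves:
  steps:
    - {"tx": 0,"ty": 0,"tz": 0,"ax": 0,"ay": 0,"az": 0,"jaw": 0}
    - {"tx": 0,"ty": 0,"tz": 0,"ax": 0,"ay": 0,"az": 0,"jaw": 0}
    - {"tx": 0,"ty": 0,"tz": 0,"ax": 0,"ay": 0,"az": 0,"jaw": 0}
    - {"tx": 0,"ty": 0,"tz": 0,"ax": 0,"ay": 0,"az": 0,"jaw": 0}

```text
t: 23.12
position: [0.5244, -0.1154, 0.3343]
tool_rot: [-0.028, 0.103, 0.96, -0.257]
wrist_force: [-0.5, -0.3, 0.0]
opening: 0.0426
```

```bash
python3 - <<'E'
from h import *
print(monitor.sense()["wrist_force"]); print(manip.job_done())
E
```

```text
[-0.52645957 -0.327101    0.04433918]
the job is handed in; nothing more can be done
None
```

The tile is turned over, glazed face up on the flat board, and I handed the job in at about 23 s; no verdict came back.

I slid the tile home along the rails until about 20 N built up at the foot of the board. Then I levered it up from the channel with the shut fingers until it leaned against the board. Last, I pushed the board down at the blue band with about 3–5 N, stopping when it met 15 N at the flat stop, and backed off.

**Last checks:**
- **Tile:** in the last scene picture the glaze is up, with the tile's centre about 69 mm from the hinge line and about 2 mm off the middle.
- **Board:** the fingertip stopped at the height expected for a flat board, within about 2 mm. I did not measure the board's angle from the picture.
- **Robot:** it stands clear, with the force at the wrist close to zero.
- **Jar and scale bar:** they look unmoved in the scene picture; I did not measure them again.

**One disagreement:** after the slide, the two cameras put the tile's rear edge 2 to 7 mm from the hinge line and turned 1–2 degrees. I took this as calibration and bench-angle error because the push had met firm resistance, so step 1 (centre below 76 mm) rests on that.

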